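# Seat a gearbox pinion in its taper roller bearing cup and rock it free

### The job

Lift the larger of the two gear shafts (the pinion shaft, with the taper roller bearing under its gear) out of the wooden stand and lower it upright into the empty bearing cup of the gearbox housing, feeling its gear into mesh with the wheel beside it, until the bearing is fully home in the cup. Never push with more than 25 N: once home, with a light hand load of about 15 N on it, rock it by its stem about 40 degrees one way and back to feel that it rolls free, let go, and leave it standing by itself. Leave the other shaft and the things on the bench where they are.

Things in the scene. Friction and masses are not known exactly. Their poses are not given: they have to be found in the camera images.
- pinion: pinion shaft, steel, 0.65 to 0.95 kg, 130 mm tall. Origin: centre of its lower end; z up its axis, x through a tooth. From below: 22 mm wide pilot (z 0 to 15), oiled taper roller bearing 40 mm wide at z 16 growing to 55 mm at z 30, gear 75 mm across with 17 straight teeth (z 40 to 60), collar 32 mm wide (z 60 to 68), round stem 24 mm wide (z 68 to 130). Starts upright in the stand
- stem (a point): point on the pinion shaft's axis, 105 mm above its lower end, 25 mm below its top: middle of the free part of the stem (24 mm wide), the place to grip it from above; z up the axis
- cone (a point): point on the pinion shaft's axis at the large, upper end of its bearing rollers, 30 mm above the shaft's lower end; z up the axis. It coincides with cup when the bearing is fully home
- bearing (a joint): turn of the roller set on the pinion shaft, rad, 0 at the start, rolls endlessly, nearly free. When the shaft is turned with the rollers seated under load it changes by the same angle as the shaft turns (opposite sign); in the air the rollers go along with the shaft and it stays
- housing: open aluminium gearbox housing half, fixed, rounded, 236 x 174 mm over its flange, rim 70 mm high. Origin: underside, midway between its two bores, 84 mm apart; y points from the empty cup's bore to the wheel's. The fitted wheel: 25 straight teeth, 107 mm across, teeth 51 to 65 mm above the bench, its shaft 28 mm wide and 112 mm high; drags about 0.25 Nm when turned, its angle is not known
- cup (a point): the empty bearing cup: point on its axis 38 mm above the bench, 1 mm above its end face. z up. Raceway a rigid cone 54 mm wide at the mouth, 41 mm wide 12 mm lower (28 degrees from upright). Contact force is about twice the down load, as the wall slopes. Until the teeth mesh (0.8 mm backlash, pitch 21 degrees of pinion) the gear stops on the wheel's teeth 17 mm above home
- stand: wooden stand, fixed, 90 x 230 x 30 mm, with two holes 110 mm apart along its y, 25 mm wide and 18 mm deep, in which the two shafts stand, 15 mm deep. Origin: centre of the underside
- idler: the smaller gear shaft, no roller bearing, 100 mm tall, gear 44 mm across, stem 18 mm wide, in the other hole of the stand. Stays there. Origin: centre of its lower end, z up
- bolt_tray: steel tray 80 x 160 x 35 mm with bolts. Stays where it is. Origin: centre of the underside
- oil_can: steel oil can 60 mm wide, 115 mm tall with its spout, often between stand and housing. Stays where it is. Origin: centre of the underside
- mallet: mallet about 240 mm long, lying. Stays where it is. Origin: on the bench below the middle of its length
Not all that is in view belongs to the job. What is shaped like the pinion but blue or yellow is not meant.

How it is judged (in metres and radians):
On the way, in this order (a step that is already met when the one before it is completed fails the run):
1. the pinion's bearing is home in the cup under a hand load (over 20 N of contact force, about 11 N downward) (distance between cone and cup below 0.0018 m and contact force between pinion and housing above 20 N), for 0.3 s.
2. the pinion has been turned by at least 0.45 rad on its seated rollers under that load (all of step 1 and (value of joint bearing above 0.45 rad or value of joint bearing below -0.45 rad)), for 0.05 s.
3. and turned back to within 0.25 rad, still home under that load (all of step 1 and value of joint bearing between -0.25 and 0.25 rad), for 0.05 s.
At the end, for the whole second after the job is handed in: The pinion shaft stands by itself in the housing's cup, fully home (cone within 1.8 mm of cup), upright within 0.04 rad, at rest and released; the smaller shaft, tray, oil can and mallet are within 20 mm of where they were (distance between cone and cup below 0.0018 m and angle between pinion's own z axis and vertical below 0.04 rad and linear speed of pinion below 0.01 m/s and distance of each of idler, bolt_tray, oil_can, mallet from where it was at the start of the episode below 0.02 m); the robot touches nothing.
It fails at once if the pinion is forced on the way in: over 30 N of contact force between it and the housing or its wheel while it is more than 6 mm from home (contact force between pinion and housing above 30 N and distance between cone and cup above 0.006 m).
It fails at once if the pinion is pressed too hard: over 55 N of contact force between it and the housing or its wheel (about 28 N of down load in the taper) (contact force between pinion and housing above 55 N).
It fails at once if the smaller shaft, tray, oil can or mallet moved by more than 20 mm (distance of any of idler, bolt_tray, oil_can, mallet from where it was at the start of the episode above 0.02 m).
It also fails if it takes over 72 s, if anything falls off the work surface, if the arm or the gripper's body presses on something with over 40 N, if the wrist force passes 120 N, or if a joint passes its speed limit or range.

### The arm

A 6-joint arm with a two-finger parallel gripper is mounted at the origin on the work surface. World frame = base frame: x ahead of the robot, y to its left, z up, the work surface at z = 0. Lengths are in mm, angles in degrees, forces in N, time in s.
With the tool pointing down it reaches from about 275 to 725 mm from the base axis. Payload 15.9 kg.
Tool frame: the origin (TCP) lies at the very end of the fingers, on their centre line; the grasp point (between the pads) lies 19 mm behind it; z points along the fingers, y is the direction in which the jaws open and shut (so a half turn about z gives the same grasp; the last joint's range is limited). The gripper opens to 85 mm and grips with 20 to 120 N. Pads are 22 mm wide; open, the fingers measure 114 mm over their backs; the gripper's body (76 mm by 85 mm) begins 54 mm behind the grasp point. The pads swing forward as they close: fully open they stand 13 mm farther back than shut.
Start: joints at [73.109, 12.198, -1.971, 75.831, 0, 90], TCP at [145.268, 478.417, 231.306] pointing down, gripper open.
Joint ranges: [-170.91, 170.91], [-42.67, 98.43], [-65.05, 77.54], [-120.47, 116.71], [-90, 82.35], [-180, 180]. Speed limits (degrees/s): [108.29, 108.29, 136.94, 147.25, 180, 180].

### API

Orientations are given as [roll, pitch, yaw] about the fixed x, y, z axes, in that order (R = Rz(yaw) Ry(pitch) Rx(roll)).
In Python, from bench import sensors, viewer, order, finder gives the robot as it stands. The module is installed in compiled form; this text tells all that it offers.
- The arm moves only by the tool move_arm, never from a script. Its argument "steps" is a list of rows, each an object of numbers: "hand": the finger opening in cm, from 0 to 8.54; "x", "y", "z": the shift along the tool's x, y, z in cm; "spin": the turn about the tool's z in rad. In form: [{"hand": .., "x": .., "y": .., "z": .., "spin": ..}, ...]. A call has exactly 8 rows; each row is the pose to reach, as a shift and turn from the pose commanded when the call began, along the tool's axes at that moment; what a row does not reach only later rows make up. A row lasts 1/12 s, in which the tool goes at most 41.7 mm and 7.16 degrees, less where a joint would pass 70% of its speed; a pose out of reach is approached as far as the arm can. A call with a gripper value outside its range is refused whole. The fingers move at their own pace and stop on an object; "grip_force" is the grip in N (left out, the last holds). Time passes only in rows, so rows that repeat a pose let the fingers close, or fill a call up. It gives the time, the measured TCP pose, the force and the opening at its end, in the units of the state.
- sensors.read_state(): the state, without advancing time (a new reading comes with each control period).
- viewer.read_camera(name): name is "scene" or "top" or "wrist"; returns a dict with "pixels" (400x640x3 uint8, blue, green, red), "K" (3x3 intrinsics, pixels), "R" (3x3) and "t" (3): a world point X has camera coordinates R X + t. Camera axes: x right, y down, z forward; pixel columns grow to the right and rows downward; lengths in mm; the calibration is good to about 2 mm. The wrist camera is an equidistant fisheye: a pixel r from the principal point sees the ray r / f radians off the axis. A picture is of the moment at which its call begins. There is no depth.
- order.finish_job(): hands the job in, once; it reports no verdict.
Trained networks look in a picture, given as the dict that the camera call returned (one of the last four; its "shot" number tells which), for a name from the list of things; names that differ only in an ending like _2 or _b are one class to them, and where a whole thing is asked for, a point or a joint stands for the part that bears it (a point fixed in the world has none). Each returns a list of dicts, best first, with "conf" (0 to 1); they miss things now and then, are a little off and sometimes report something else, mostly with a low value. They report only what shows in the picture. A call takes as long as a camera call. They do not tell look-alikes from the thing itself.
- finder.outline_of(picture, target): "region" (400x640 bool, what is visible of it) and "box" ([left, top, right, bottom] in pixels, round what is visible of it).
The state is a dict: "time_s": time; "qpos": joint angles; "joint_velocities": joint speeds; "effort": joint torques, N m; "tool_pos": TCP position; "tool_rot": TCP orientation; "contact_force": force on the tool from outside, world axes, zero at the start; "torque": the same for the moment, N m; "finger_gap": finger opening in mm.
Only numpy, scipy, OpenCV 4.12 (cv2) and the standard library are available. Lean on these libraries where they do the work, as an engineer would, in place of code of your own. Each camera call takes 0.05 s, during which the arm holds its last target.

## Working session

There is one attempt and no reset: what is moved stays moved. The work goes in short steps, Python scripts to look and compute and a tool call to move; the robot and the scene stay as the last step left them, time stands still between calls to the robot, and variables do not carry over. Pictures are saved under pics/ and viewed, and the job is handed in when it is done.

Besides the shell and the picture viewer there is one more tool, called as name(argument=value, ...), one argument or row to a line, values as JSON. move_arm: Moves the arm, as the interface text tells. Its arguments: {"type":"object","properties":{"steps":{"type":"array"},"grip_force":{"type":"number"}},"required":["steps"]}

```bash
mkdir -p pics
python3 - <<'E'
from bench import sensors, viewer
import cv2,pickle
s=sensors.read_state();print(s)
for n in ["scene","top","wrist"]:
    p=viewer.read_camera(n);cv2.imwrite(f"pics/{n}0.png",p["pixels"]);print(n,p["K"],p["R"],p["t"],p["shot"])
    pickle.dump(p,open(f"{n}0.pkl","wb"))
E
```

```text
{'time_s': 0.0, 'qpos': array([ 7.31100400e+01,  1.22244297e+01, -2.00861165e+00,  7.58306475e+01,
        1.75225253e-03,  9.00007323e+01]), 'joint_velocities': array([-0.02568529,  0.11141146,  0.03801206,  0.08026559, -0.02390922,
       -0.06385834]), 'effort': array([ 7.60385847e-04, -6.86169076e+01,  4.87112653e+01,  1.78306532e-02,
        4.87000921e-05,  2.64007662e-05]), 'tool_pos': array([145.15984429, 478.11169746, 230.8168425 ]), 'tool_rot': array([-1.79936311e+02, -1.75143740e-03,  1.63109306e+02]), 'contact_force': array([-0.38424643, -0.21340984,  0.37589421]), 'torque': array([-0.02112998, -0.00581645,  0.03488663]), 'finger_gap': 85.72874119648733}
scene [[512.60617221   0.         318.61339185]
 [  0.         512.60617221 193.62023242]
 [  0.           0.           1.        ]] [[-0.17569344  0.98415613 -0.02384402]
 [ 0.52315592  0.07282242 -0.84912   ]
 [-0.83393027 -0.16165895 -0.52766152]] [  71.01516445 -205.318606   1560.33902752] 1
top [[439.25704054   0.         317.69619199]
 [  0.         439.25704054 199.71362539]
 [  0.           0.           1.        ]] [[ 0.01075595 -0.9993718   0.03376841]
 [-0.98606451 -0.01620735 -0.16557207]
 [ 0.16601535 -0.03151695 -0.98561939]] [   5.06210096  556.89065729 1012.28138056] 2
wrist [[309.70691629   0.         319.92842296]
 [  0.         309.70691629 196.87464556]
 [  0.           0.           1.        ]] [[ 2.92515533e-01  9.56260401e-01 -8.41217937e-04]
 [ 9.09963250e-01 -2.78082832e-01  3.07630984e-01]
 [ 2.93941400e-01 -9.07523186e-02 -9.51505371e-01]] [-500.14787488  -38.83113879  380.26144219] 3
```

View pics/scene0.png

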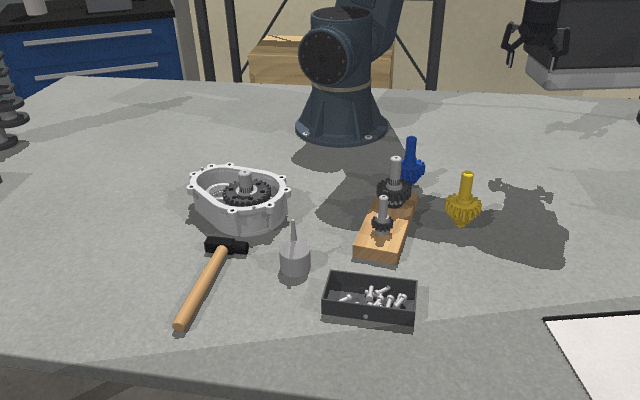

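View pics/top0.png

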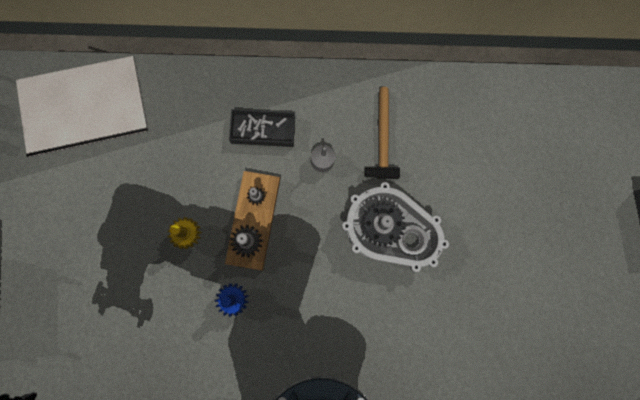

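View pics/wrist0.png

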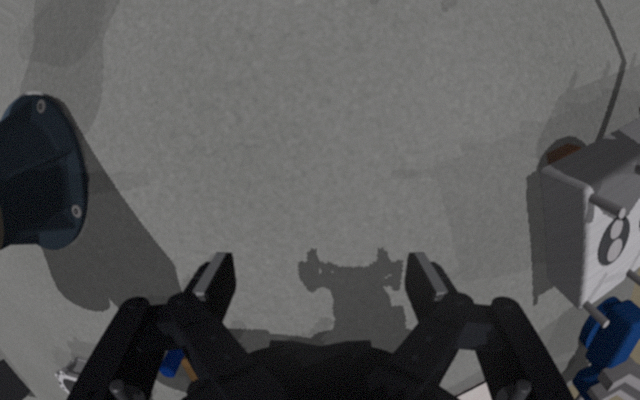

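```bash
cat > h.py <<'E'
import numpy as np,cv2
def proj(p,X):
    X=np.atleast_2d(X)@np.array(p["R"]).T+p["t"]; K=p["K"]
    if p.get("fish"):
        r=np.hypot(X[:,0],X[:,1]);th=np.arctan2(r,X[:,2]);s=th/np.maximum(r,1e-9)
        return np.c_[K[0,0]*X[:,0]*s+K[0,2],K[1,1]*X[:,1]*s+K[1,2]]
    return np.c_[K[0,0]*X[:,0]/X[:,2]+K[0,2],K[1,1]*X[:,1]/X[:,2]+K[1,2]]
def ray(p,uv):
    K=p["K"];a=(uv[0]-K[0,2])/K[0,0];b=(uv[1]-K[1,2])/K[1,1]
    if p.get("fish"):
        th=np.hypot(a,b);s=np.sin(th)/max(th,1e-9);d=np.array([a*s,b*s,np.cos(th)])
    else: d=np.array([a,b,1.])
    R=np.array(p["R"]);return -R.T@p["t"],R.T@d
def atz(p,uv,z):
    c,d=ray(p,uv);return c+d*(z-c[2])/d[2]
E
python3 - <<'E'
from h import *
import pickle
s=pickle.load(open("scene0.pkl","rb"));t=pickle.load(open("top0.pkl","rb"))
print("tcp in top",proj(t,[145,478,231]),"cam",ray(t,(0,0))[0],ray(s,(0,0))[0])
a=cv2.resize(t["pixels"][150:320,150:320],None,fx=3.4,fy=3.4,interpolation=cv2.INTER_CUBIC)
cv2.imwrite("pics/ctop.png",a)
a=cv2.resize(t["pixels"][170:280,330:460],None,fx=5,fy=5,interpolation=cv2.INTER_CUBIC)
cv2.imwrite("pics/chous.png",a)
a=cv2.resize(s["pixels"][125:275,330:490],None,fx=4,fy=4,interpolation=cv2.INTER_CUBIC)
cv2.imwrite("pics/cscene.png",a)
a=cv2.resize(s["pixels"][150:240,180:300],None,fx=6,fy=6,interpolation=cv2.INTER_CUBIC)
cv2.imwrite("pics/csh.png",a)
E
```

```text
tcp in top [[ 61.27578859 403.35277294]] cam [ 381.02141239   45.98866312 1089.75875708] [1421.10449442  197.30455679  650.68401868]
```

View pics/ctop.png

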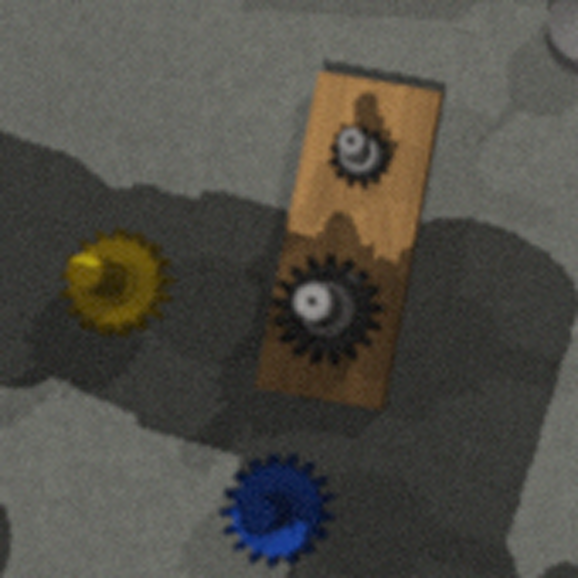

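View pics/chous.png

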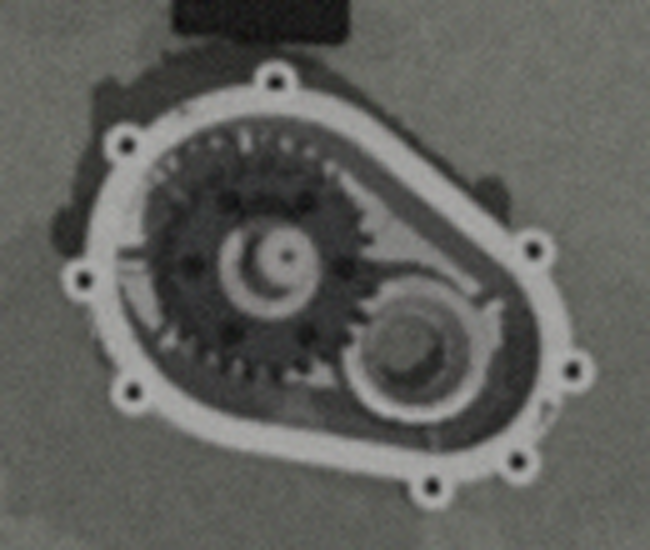

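View pics/cscene.png

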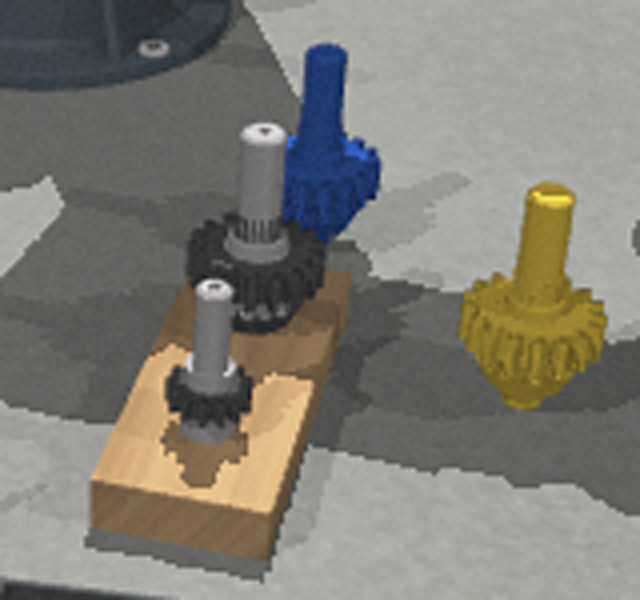

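View pics/csh.png

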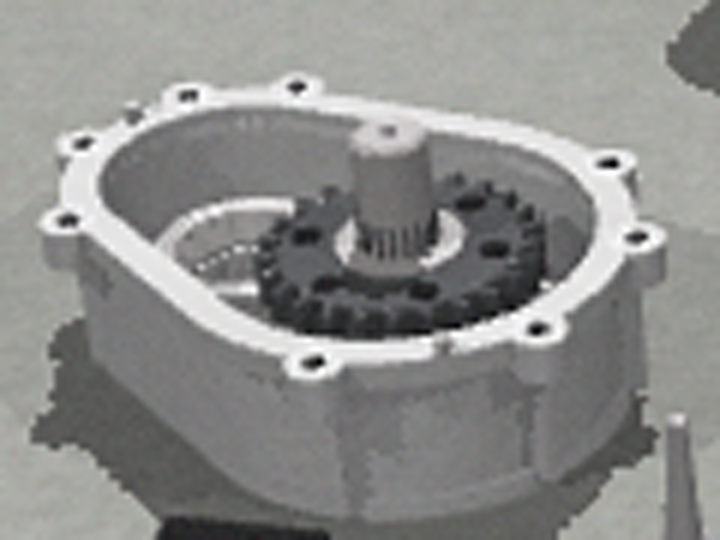

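Run:
```python
from h import *
import pickle
s=pickle.load(open("scene0.pkl","rb"));t=pickle.load(open("top0.pkl","rb"))
def sc(n,uvt,uvs,z):
    uvt=np.array(uvt);uvs=np.array(uvs)
    print(n,"top",atz(t,uvt,z).round(1),"scene",atz(s,uvs,z).round(1))
sc("stemtop",(312/3.4+150,301/3.4+150),(264/4+330,132/4+125),145)
sc("wheeltop",(288/5+330,257/5+170),(388/6+180,130/6+150),112)
sc("idlertop",(351/3.4+150,143/3.4+150),(214/4+330,288/4+125),115)
c=atz(t,(412/5+330,348/5+170),37);w=atz(t,(288/5+330,257/5+170),112);print("cup",c,w,np.linalg.norm((c-w)[:2]))
# rim bolt holes at z=70
for q in [(275,82),(127,145),(84,280),(133,391),(432,486),(518,461),(573,371),(534,250)]:
    print(atz(t,(q[0]/5+330,q[1]/5+170),70).round(1))
for q in [(298,87),(189,96),(83,143),(67,221),(314,362),(540,329),(637,237),(609,163)]:
    print(atz(s,(q[0]/6+180,q[1]/6+150),70).round(1))
```

```text
stemtop top [453.3 177.3 145. ] scene [460.8 177.9 145. ]
wheeltop top [ 498.8 -143.3  112. ] scene [ 503.5 -141.4  112. ]
idlertop top [560.3 159.9 115. ] scene [569.3 160.7 115. ]
cup [ 464.52747619 -217.31738123   37.        ] [ 498.78189098 -143.30549986  112.        ] 81.55442058945776
[ 587.6 -146.5   70. ]
[556.  -75.7  70. ]
[491.6 -55.3  70. ]
[440.2 -78.1  70. ]
[ 398.2 -216.8   70. ]
[ 410.2 -257.3   70. ]
[ 452.2 -284.7   70. ]
[ 508.9 -268.2   70. ]
[ 403.2 -213.9   70. ]
[ 416.1 -254.7   70. ]
[ 457.8 -282.4   70. ]
[ 514.3 -266.    70. ]
[ 591.9 -144.9   70. ]
[560.9 -73.2  70. ]
[496.4 -53.8  70. ]
[445.3 -76.6  70. ]
```

Candidates in the top view: the steel gear in the stand at (245,240), blue at (232,300), yellow at (183,233), and the small idler at (256,194). The pinion is the larger steel one in the stand. The enlarged crop confirms it: grey stem, dark gear and roller cone, standing upright in the stand.

```bash
cat >> h.py <<'E'
from scipy.spatial.transform import Rotation as Ro
def toolR(s): return Ro.from_euler("xyz",s["tool_rot"],degrees=True).as_matrix()
def delta(s,target): # cm in tool axes
    return (toolR(s).T@(np.array(target)-s["tool_pos"])/10).round(3)
E
python3 - <<'E'
from h import *
import pickle
from bench import sensors
s=sensors.read_state()
w=pickle.load(open("wrist0.pkl","rb"));w["fish"]=1
c,d=ray(w,(320,197))
R=toolR(s);print(R.round(3));print("cam in tool",R.T@(c-s["tool_pos"]),"axis",R.T@d, "right",R.T@np.array(w["R"])[0])
t=pickle.load(open("top0.pkl","rb"))
print("blue",atz(t,(232,299),60),atz(t,(232,305),130))
print(delta(s,[457,178,231]))
E
```

```text
[[-0.957  0.291 -0.   ]
 [ 0.291  0.957 -0.001]
 [-0.    -0.001 -1.   ]]
cam in tool [  79.00255596    0.75097371 -142.40814328] axis [-3.07979810e-01 -4.45302519e-04  9.51392789e-01] right [-2.08150351e-03  9.99997833e-01  3.71588592e-05]
blue [322.04845062 205.79892931  60.        ] [313.65021034 194.40313632 130.        ]
[-3.8556e+01 -1.9667e+01  1.1000e-02]
```

move_arm(
  steps=[
    {"x": -4,"y": -2,"hand": 8.5},
    {"x": -8,"y": -4},
    {"x": -12,"y": -6},
    {"x": -15.5,"y": -8},
    {"x": -19,"y": -10},
    {"x": -22.5,"y": -12},
    {"x": -26,"y": -14},
    {"x": -29,"y": -15.5},
  ],
)

```text
$.steps[0]: bad value
```

move_arm(
  steps=[
    {"x": -4,"y": -2,"z": 0,"spin": 0,"hand": 8.5},
    {"x": -8,"y": -4,"z": 0,"spin": 0,"hand": 8.5},
    {"x": -12,"y": -6,"z": 0,"spin": 0,"hand": 8.5},
    {"x": -15.5,"y": -8,"z": 0,"spin": 0,"hand": 8.5},
    {"x": -19,"y": -10,"z": 0,"spin": 0,"hand": 8.5},
    {"x": -22.5,"y": -12,"z": 0,"spin": 0,"hand": 8.5},
    {"x": -26,"y": -14,"z": 0,"spin": 0,"hand": 8.5},
    {"x": -29,"y": -15.5,"z": 0,"spin": 0,"hand": 8.5},
  ],
)

```text
time_s: 0.82
tool_pos: [378.7, 243.6, 231.4]
tool_rot: [-180.0, 0.0, 163.1]
contact_force: [0.1, 1.2, -0.5]
finger_gap: 84.7
```

Run:
```python
from h import *
from bench import sensors
s=sensors.read_state();print(s["qpos"],s["tool_pos"],s["tool_rot"],s["time_s"]);print(delta(s,[457,178,225]))
```

```text
[ 3.27566532e+01  6.34451762e+00 -8.97036071e+00  7.46827582e+01
 -9.41100144e-03  4.96704929e+01] [378.72542966 243.60491944 231.36496605] [-1.79995711e+02  8.70394967e-03  1.63086160e+02] 0.8167
[-9.397 -3.999  0.638]
```

move_arm(
  steps=[
    {"x": -3,"y": -1.3,"z": 0,"spin": 0,"hand": 8.5},
    {"x": -6,"y": -2.6,"z": 0,"spin": 0,"hand": 8.5},
    {"x": -8.5,"y": -3.6,"z": 0,"spin": 0,"hand": 8.5},
    {"x": -9.3,"y": -4,"z": 0,"spin": 0,"hand": 8.5},
    {"x": -9.3,"y": -4,"z": 0,"spin": 0,"hand": 8.5},
    {"x": -9.3,"y": -4,"z": 0,"spin": 0,"hand": 8.5},
    {"x": -9.3,"y": -4,"z": 0,"spin": 0,"hand": 8.5},
    {"x": -9.3,"y": -4,"z": 0,"spin": 0,"hand": 8.5},
  ],
)

```text
time_s: 1.48
tool_pos: [454.3, 181.3, 231.4]
tool_rot: [180.0, -0.0, 163.2]
contact_force: [-0.1, -0.4, -0.2]
finger_gap: 85.0
```

Run:
```python
from h import *
from bench import sensors,viewer
import pickle
p=viewer.read_camera("wrist");p["fish"]=1;s=sensors.read_state();p["s"]=s;pickle.dump(p,open("w1.pkl","wb"))
cv2.imwrite("pics/w1.png",p["pixels"]);print(s["tool_pos"],s["tool_rot"])
print(proj(p,[[457,178,145],[457,178,75]]))
```

```text
[454.41537905 181.31955898 231.43453477] [1.79991085e+02 7.11706968e-04 1.63190486e+02]
[[316.01659087 207.21156341]
 [316.84119565 183.47833012]]
```

View pics/w1.png

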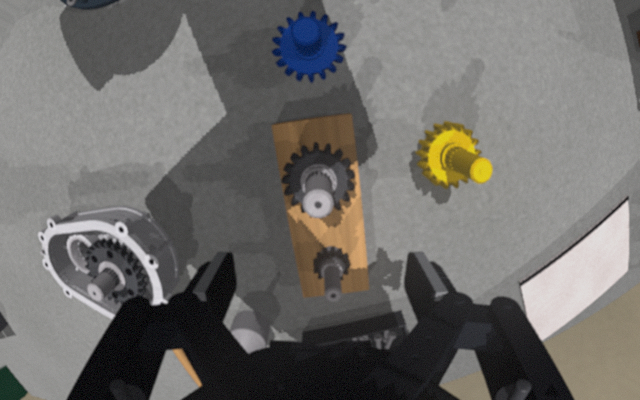

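Run:
```python
from h import *
import pickle
p=pickle.load(open("w1.pkl","rb"))
a=cv2.resize(p["pixels"][130:310,260:380],None,fx=4.4/1.5,fy=4.4/1.5,interpolation=cv2.INTER_CUBIC)
cv2.imwrite("pics/w1c.png",a)
a=cv2.resize(p["pixels"][190:320,30:190],None,fx=4.5,fy=4.5,interpolation=cv2.INTER_CUBIC)
cv2.imwrite("pics/w1h.png",a)
print(atz(p,(318,204.5),145))
```

```text
[455.29553217 180.1522145  145.        ]
```

View pics/w1c.png

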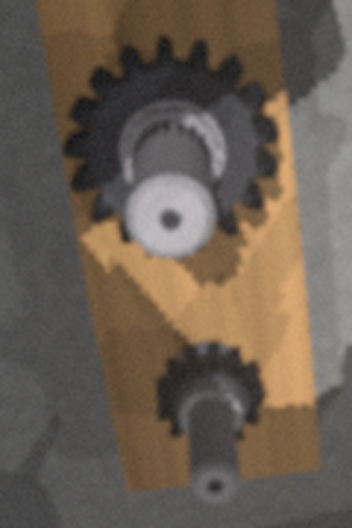

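View pics/w1h.png

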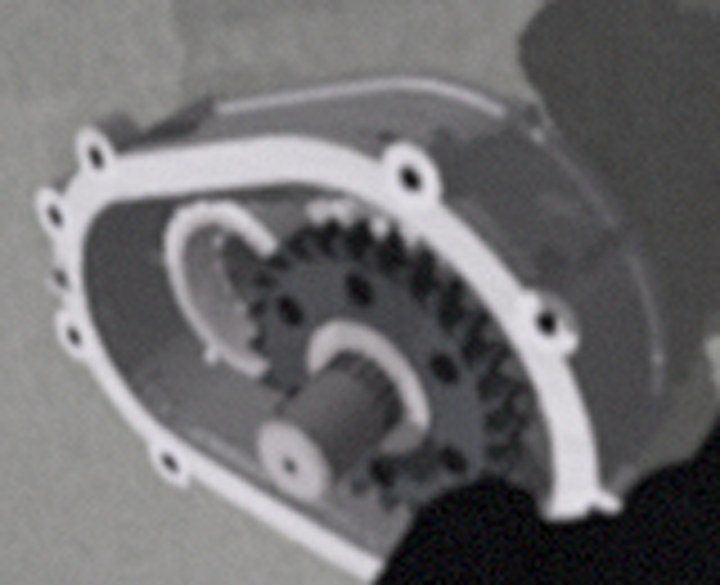

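move_arm(
  steps=[
    {"x": -0.17,"y": -0.16,"z": 2,"spin": 0,"hand": 8.5},
    {"x": -0.17,"y": -0.16,"z": 4,"spin": 0,"hand": 8.5},
    {"x": -0.17,"y": -0.16,"z": 6.5,"spin": 0,"hand": 8.5},
    {"x": -0.17,"y": -0.16,"z": 9,"spin": 0,"hand": 8.5},
    {"x": -0.17,"y": -0.16,"z": 11.5,"spin": 0,"hand": 8.5},
    {"x": -0.17,"y": -0.16,"z": 13,"spin": 0,"hand": 8.5},
    {"x": -0.17,"y": -0.16,"z": 13,"spin": 0,"hand": 8.5},
    {"x": -0.17,"y": -0.16,"z": 13,"spin": 0,"hand": 8.5},
  ],
)

```text
time_s: 2.2
tool_pos: [455.6, 178.9, 101.4]
tool_rot: [-180.0, -0.0, 163.2]
contact_force: [-0.7, -0.1, -0.2]
finger_gap: 85.3
```

Run:
```python
from h import *
from bench import sensors,viewer
import pickle
p=viewer.read_camera("wrist");p["fish"]=1;s=sensors.read_state();p["s"]=s;pickle.dump(p,open("w2.pkl","wb"))
cv2.imwrite("pics/w2.png",p["pixels"]);print(s["tool_pos"],s["tool_rot"],s["contact_force"])
```

```text
[456.33997735 179.03167351 102.27017028] [1.79971791e+02 3.20976025e-02 1.63149184e+02] [0.00053774 0.2479244  0.18255533]
```

View pics/w2.png

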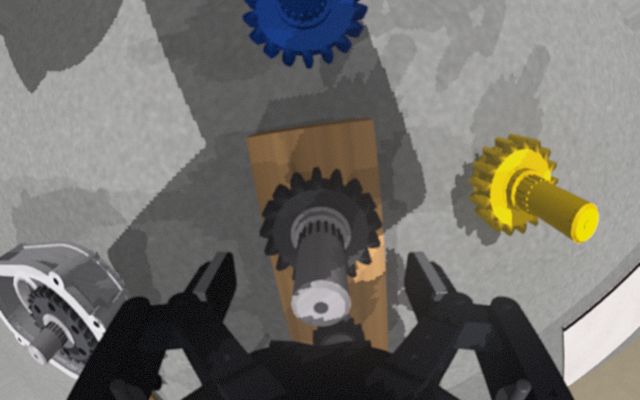

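Run:
```python
from h import *
import pickle
p=pickle.load(open("w2.pkl","rb"));s=p["s"]
q=atz(p,(320.5,306),145);print(q,delta(s,q)*10)
```

```text
[454.48622457 180.10998684 145.        ] [  2.06   0.52 -42.73]
```

move_arm(
  steps=[
    {"x": 0,"y": 0,"z": 0,"spin": 0,"hand": 6},
    {"x": 0,"y": 0,"z": 0,"spin": 0,"hand": 4},
    {"x": 0,"y": 0,"z": 0,"spin": 0,"hand": 3},
    {"x": 0,"y": 0,"z": 0,"spin": 0,"hand": 2.6},
    {"x": 0,"y": 0,"z": 0,"spin": 0,"hand": 2.3},
    {"x": 0,"y": 0,"z": 0,"spin": 0,"hand": 2},
    {"x": 0,"y": 0,"z": 0,"spin": 0,"hand": 2},
    {"x": 0,"y": 0,"z": 0,"spin": 0,"hand": 2},
  ],
  grip_force=80,
)

```text
time_s: 2.92
tool_pos: [456.5, 178.7, 101.8]
tool_rot: [180.0, 0.0, 163.1]
contact_force: [-1.1, -0.4, 6.5]
finger_gap: 22.3
```

move_arm(
  steps=[
    {"x": 0,"y": 0,"z": 0,"spin": 0,"hand": 0.5},
    {"x": 0,"y": 0,"z": 0,"spin": 0,"hand": 0.5},
    {"x": 0,"y": 0,"z": 0,"spin": 0,"hand": 0.5},
    {"x": 0,"y": 0,"z": -0.3,"spin": 0,"hand": 0.5},
    {"x": 0,"y": 0,"z": -0.8,"spin": 0,"hand": 0.5},
    {"x": 0,"y": 0,"z": -1.5,"spin": 0,"hand": 0.5},
    {"x": 0,"y": 0,"z": -2.2,"spin": 0,"hand": 0.5},
    {"x": 0,"y": 0,"z": -3,"spin": 0,"hand": 0.5},
  ],
)

```text
time_s: 3.58
tool_pos: [456.1, 178.4, 131.9]
tool_rot: [-180.0, -0.0, 163.1]
contact_force: [-0.1, 0.3, -8.9]
finger_gap: 22.1
```

move_arm(
  steps=[
    {"x": 0,"y": 0,"z": -1.5,"spin": 0,"hand": 0.5},
    {"x": 0,"y": 0,"z": -3,"spin": 0,"hand": 0.5},
    {"x": 0,"y": 0,"z": -5,"spin": 0,"hand": 0.5},
    {"x": 0,"y": 0,"z": -7,"spin": 0,"hand": 0.5},
    {"x": 0,"y": 0,"z": -9,"spin": 0,"hand": 0.5},
    {"x": 0,"y": 0,"z": -11,"spin": 0,"hand": 0.5},
    {"x": 0,"y": 0,"z": -12,"spin": 0,"hand": 0.5},
    {"x": 0,"y": 0,"z": -12,"spin": 0,"hand": 0.5},
  ],
)

```text
time_s: 4.25
tool_pos: [457.2, 178.9, 253.6]
tool_rot: [179.9, 0.2, 163.1]
contact_force: [0.7, -0.2, -8.4]
finger_gap: 22.4
```

Run:
```python
from h import *
from bench import sensors,viewer
import pickle
p=viewer.read_camera("wrist");p["fish"]=1;s=sensors.read_state();p["s"]=s;pickle.dump(p,open("w3.pkl","wb"))
cv2.imwrite("pics/w3.png",p["pixels"]);print(s["tool_pos"],s["tool_rot"],s["contact_force"],s["finger_gap"],s["qpos"])
print(delta(s,[464.5+2,-217.3+1.5,250]))
```

```text
[456.72583767 178.69508486 251.9383887 ] [1.79940142e+02 7.61576722e-02 1.63109735e+02] [ 0.45101964 -0.60797122 -8.69645085] 22.06396139715406 [ 2.13681415e+01  1.08312930e+01 -7.00272792e-01  7.83715685e+01
 -1.55268294e-04  3.82583669e+01]
[-12.397 -37.464   0.171]
```

View pics/w3.png

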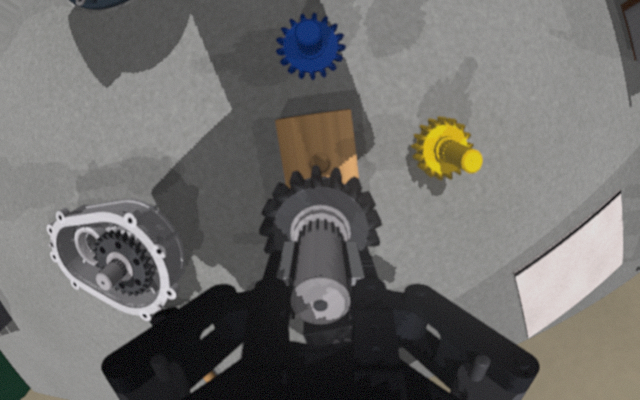

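move_arm(
  steps=[
    {"x": -1,"y": -2,"z": 0,"spin": 0,"hand": 0.5},
    {"x": -3,"y": -5,"z": 0,"spin": 0,"hand": 0.5},
    {"x": -5,"y": -8.5,"z": 0,"spin": 0,"hand": 0.5},
    {"x": -7,"y": -12,"z": 0,"spin": 0,"hand": 0.5},
    {"x": -9,"y": -15.5,"z": 0,"spin": 0,"hand": 0.5},
    {"x": -11,"y": -19,"z": 0,"spin": 0,"hand": 0.5},
    {"x": -13,"y": -22.5,"z": 0,"spin": 0,"hand": 0.5},
    {"x": -15,"y": -26,"z": 0,"spin": 0,"hand": 0.5},
  ],
)

```text
time_s: 4.97
tool_pos: [523.7, -115.8, 249.8]
tool_rot: [-180.0, -0.1, 163.1]
contact_force: [1.6, 0.6, -8.0]
finger_gap: 22.2
```

move_arm(
  steps=[
    {"x": -2,"y": -3.5,"z": 0,"spin": 0,"hand": 0.5},
    {"x": -4,"y": -7,"z": 0,"spin": 0,"hand": 0.5},
    {"x": -5.5,"y": -9.5,"z": 0,"spin": 0,"hand": 0.5},
    {"x": -6.2,"y": -11,"z": 0,"spin": 0,"hand": 0.5},
    {"x": -6.4,"y": -11.5,"z": 0,"spin": 0,"hand": 0.5},
    {"x": -6.4,"y": -11.5,"z": 0,"spin": 0,"hand": 0.5},
    {"x": -6.4,"y": -11.5,"z": 0,"spin": 0,"hand": 0.5},
    {"x": -6.4,"y": -11.5,"z": 0,"spin": 0,"hand": 0.5},
  ],
)

```text
time_s: 5.63
tool_pos: [551.9, -241.3, 250.9]
tool_rot: [180.0, -0.0, 163.2]
contact_force: [0.2, 0.6, -8.0]
finger_gap: 22.2
```

Run:
```python
from h import *
from bench import sensors,viewer
import pickle
p=viewer.read_camera("wrist");p["fish"]=1;s=sensors.read_state();p["s"]=s;pickle.dump(p,open("w4.pkl","wb"))
cv2.imwrite("pics/w4.png",p["pixels"]);print(s["tool_pos"],s["tool_rot"],s["contact_force"],s["finger_gap"],s["qpos"])
c=proj(p,[466,-216,37])[0];print(c)
x,y=int(c[0])+25,int(c[1])
a=cv2.resize(p["pixels"][max(0,y-75):y+75,x-100:x+100],None,fx=4,fy=4,interpolation=cv2.INTER_CUBIC)
print(max(0,y-75),x-100)
cv2.imwrite("pics/w4c.png",a)
```

```text
[ 551.95821212 -241.27071944  251.18927546] [ 1.79983148e+02 -2.23840273e-02  1.63177274e+02] [ 0.29698395 -0.21835233 -8.70247831] 22.099237198805973 [-2.36183707e+01  2.49010771e+01  1.85141477e+01  8.36372914e+01
  1.40851053e-02 -6.79564413e+00]
[318.52556879  91.04491608]
16 243
```

View pics/w4.png

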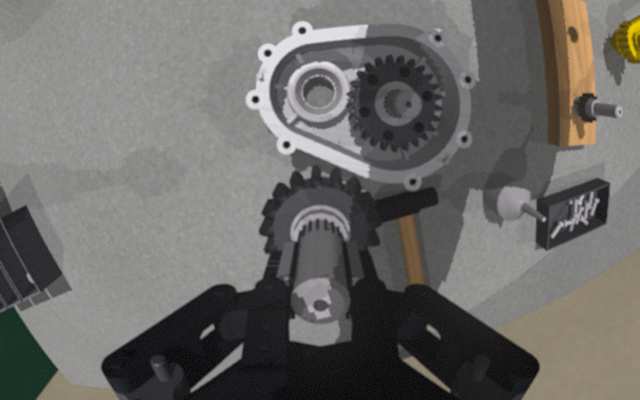

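View pics/w4c.png

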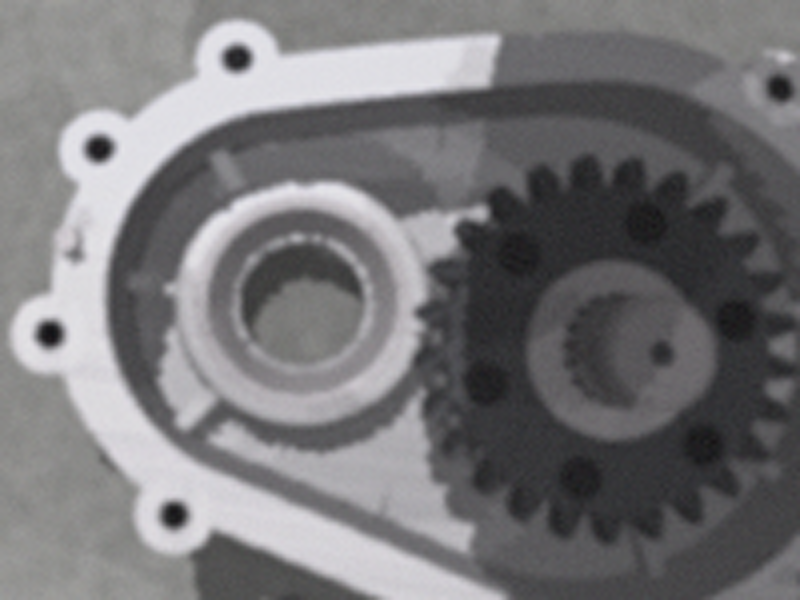

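Run:
```python
from h import *
import pickle
p=pickle.load(open("w4.pkl","rb"));s=p["s"]
f=lambda q,z:atz(p,(243+q[0]/4,16+q[1]/4),z)
cup=f((304,301),37);wh=f((661,352),112);wb=f((617,350),65);print(cup,wh,wb,np.linalg.norm((cup-wh)[:2]))
R=toolR(s)
q=atz(p,(320,302),s["tool_pos"][2]+43.2);print("stemtop in tool",R.T@(q-s["tool_pos"]))
print("phi",np.degrees(np.arctan2(*(wh-cup)[[1,0]])))
rim=[f(q,70)[:2] for q in [(236,58),(98,149),(50,334),(174,515),(780,88)]]
print(np.round(rim,1))
tips=[(590,157),(632,160),(543,168),(499,194),(466,230),(440,268),(608,542),(650,527),(692,508),(733,480),(563,532),(520,510),(484,478)]
for c in (wh,wb):
    P=np.array([f(q,65)[:2]-c[:2] for q in tips]);a=np.degrees(np.arctan2(P[:,1],P[:,0]));r=np.hypot(*P.T)
    print(r.round(1),(a%14.4).round(1)); z=np.exp(2j*np.pi*a/14.4).mean();print(abs(z),np.degrees(np.angle(z))/25)
a=cv2.resize(p["pixels"][150:270,250:395],None,fx=5,fy=5,interpolation=cv2.INTER_CUBIC)
a=cv2.convertScaleAbs(a,alpha=1.8,beta=10)
cv2.imwrite("pics/w4p.png",a)
```

```text
[ 466.38261777 -215.5566542    37.        ] [ 501.31131942 -140.27861024  112.        ] [ 501.94859102 -139.16306458   65.        ] 82.98673448679985
stemtop in tool [  3.45978748   0.59748715 -43.19847778]
phi 65.1088944960948
[[ 400.2 -213.4]
 [ 412.2 -254.3]
 [ 454.9 -281.1]
 [ 510.9 -264.9]
 [ 442.3  -75. ]]
[52.2 52.  51.8 51.  50.1 50.7 52.8 49.9 49.1 49.8 51.7 50.6 49.6] [12.2 13.9 12.4 13.7 14.3 14.  12.8 12.1 12.9  0.7 12.9 12.3 11.6]
0.9104523627039347 -1.3280764090486392
[52.7 52.2 52.5 52.  51.3 52.  52.5 49.3 48.3 48.7 51.7 51.  50.3] [13.5  0.9 13.6  0.2  0.5 14.3 11.4 10.7 11.8 14.3 11.5 10.9 10.3]
0.7374995675139076 -1.5345660179311507
```

View pics/w4p.png

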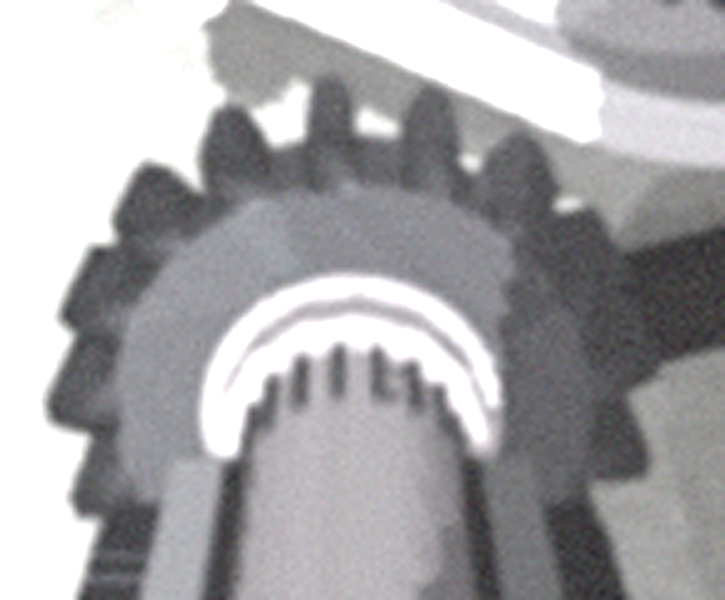

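Run:
```python
from h import *
import pickle
p=pickle.load(open("w4.pkl","rb"));s=p["s"];R=toolR(s)
def P(X):return (proj(p,np.array(X)@R.T+s["tool_pos"])-[250,150])*5+2
a=cv2.imread("pics/w4p.png")
th=np.radians(np.arange(0,360,2))
for ox in (1.5,):
  for z,c in ((26.8,(0,0,255)),(46.8,(0,255,0))):
    for r in (37.5,33):
        q=P(np.c_[ox+r*np.cos(th),r*np.sin(th),np.full_like(th,z)]).astype(np.int32);cv2.polylines(a,[q],True,c,1)
  q=P(np.c_[ox+16*np.cos(th),16*np.sin(th),np.full_like(th,18.8)]).astype(np.int32);cv2.polylines(a,[q],True,(255,0,0),1)
cv2.imwrite("pics/w4o.png",a)
```

```text
(no output)
```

View pics/w4o.png

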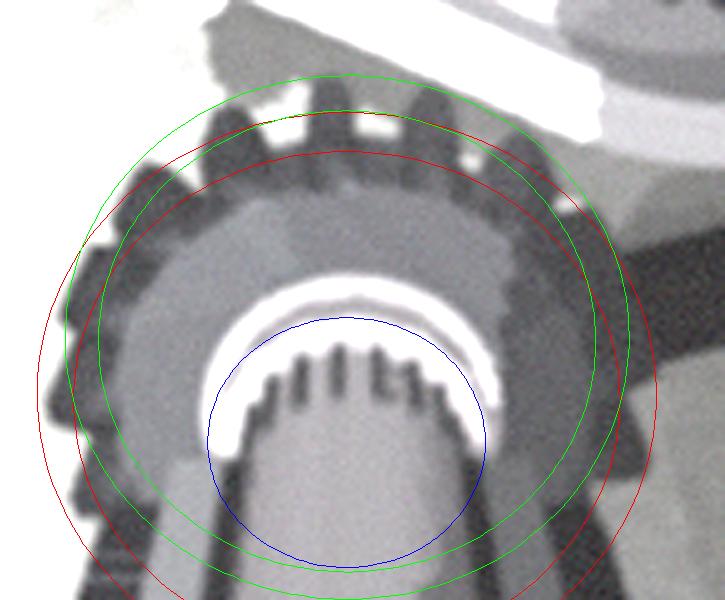

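Run:
```python
from h import *
import pickle
p=pickle.load(open("w4.pkl","rb"));s=p["s"];R=toolR(s)
for z in (46.8,):
  for q in [(331,78),(434,88),(525,135),(230,105),(150,165)]:
    X=R.T@(atz(p,(250+q[0]/5,150+q[1]/5),s["tool_pos"][2]-z)-s["tool_pos"])-[1.5,0,0]
    an=np.degrees(np.arctan2(X[1],X[0]));print(np.hypot(X[0],X[1]).round(1),an.round(1),(an%(360/17)).round(1))
w=pickle.load(open("w1.pkl","rb"))
```

```text
37.0 -2.6 18.6
37.4 17.4 17.4
37.4 37.6 16.4
36.5 -23.1 19.2
35.8 -43.8 19.7
```

move_arm(
  steps=[
    {"x": 1.5,"y": 0,"z": 0,"spin": 0.03,"hand": 0.5},
    {"x": 3.5,"y": 0,"z": 0,"spin": 0.06,"hand": 0.5},
    {"x": 6,"y": 0,"z": 0,"spin": 0.06,"hand": 0.5},
    {"x": 8,"y": -0.09,"z": 0,"spin": 0.06,"hand": 0.5},
    {"x": 8.78,"y": -0.09,"z": 0,"spin": 0.06,"hand": 0.5},
    {"x": 8.78,"y": -0.09,"z": 1,"spin": 0.06,"hand": 0.5},
    {"x": 8.78,"y": -0.09,"z": 3,"spin": 0.06,"hand": 0.5},
    {"x": 8.78,"y": -0.09,"z": 5,"spin": 0.06,"hand": 0.5},
  ],
)

```text
time_s: 6.35
tool_pos: [468.7, -217.5, 201.0]
tool_rot: [-180.0, 0.1, 159.7]
contact_force: [0.2, 0.3, -8.9]
finger_gap: 22.1
```

move_arm(
  steps=[
    {"x": 0,"y": 0,"z": 1,"spin": 0,"hand": 0.5},
    {"x": 0,"y": 0,"z": 2,"spin": 0,"hand": 0.5},
    {"x": 0,"y": 0,"z": 3,"spin": 0,"hand": 0.5},
    {"x": 0,"y": 0,"z": 4,"spin": 0,"hand": 0.5},
    {"x": 0,"y": 0,"z": 4.5,"spin": 0,"hand": 0.5},
    {"x": 0,"y": 0,"z": 4.5,"spin": 0,"hand": 0.5},
    {"x": 0,"y": 0,"z": 4.5,"spin": 0,"hand": 0.5},
    {"x": 0,"y": 0,"z": 4.5,"spin": 0,"hand": 0.5},
  ],
)

```text
time_s: 7.02
tool_pos: [468.2, -218.0, 156.9]
tool_rot: [-180.0, 0.1, 159.7]
contact_force: [0.9, -0.1, -8.9]
finger_gap: 22.1
```

```bash
cat > look.py <<'E'
from h import *
from bench import sensors,viewer
import pickle,sys
n=sys.argv[1]
p=viewer.read_camera("wrist");p["fish"]=1;s=sensors.read_state();p["s"]=s;pickle.dump(p,open(n+".pkl","wb"))
cv2.imwrite(f"pics/{n}.png",cv2.convertScaleAbs(cv2.resize(p["pixels"][90:330,180:500],None,fx=2.5,fy=2.5,interpolation=cv2.INTER_CUBIC),alpha=1.5,beta=5))
print(s["tool_pos"],s["tool_rot"],s["contact_force"],s["torque"],s["finger_gap"],s["qpos"][5])
R=toolR(s);print("axis",s["tool_pos"]+R@[1.7,0,0])
E
python3 look.py w5
```

```text
[ 468.18473476 -218.03583133  156.96475451] [-1.79994213e+02  6.31854385e-02  1.59667935e+02] [ 0.50475379 -0.01998086 -9.02921105] [ 0.02895966 -0.04320853 -0.00089457] 22.221511227020017 -4.63914638398027
axis [ 466.59065487 -217.44514886  156.96287976]
```

View pics/w5.png

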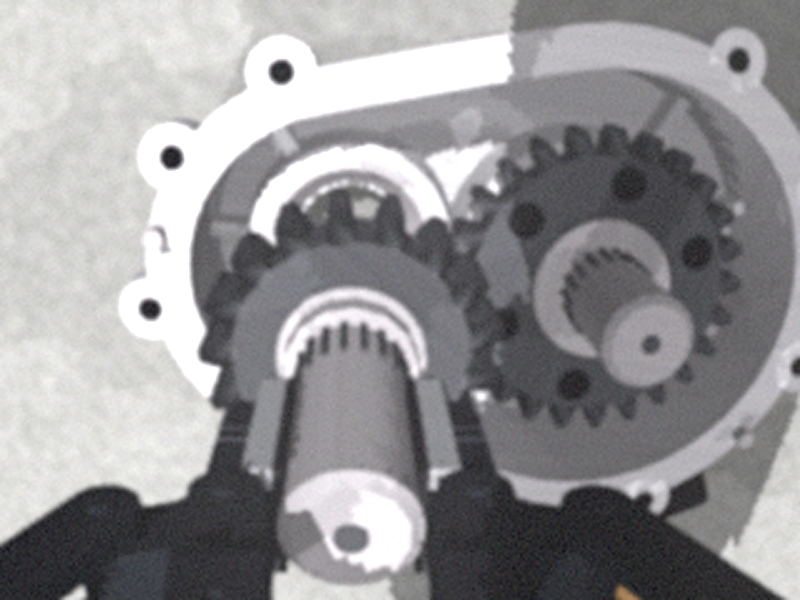

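Run:
```python
from h import *
import pickle
p=pickle.load(open("w5.pkl","rb"));s=p["s"];R=toolR(s)
f=lambda q,z:atz(p,(180+q[0]/2.5,90+q[1]/2.5),z)
T=s["tool_pos"]
st=f((351,536),T[2]+43.2);wh=f((651,344),112);print("stem",st,R.T@(st-T),"wheel",wh,np.hypot(*(wh-st)[:2]))
for z in(26.8,46.8):
  for q in [(341,192),(391,198),(292,205)]:
    X=R.T@(f(q,T[2]-z)-T)-[1.5,.4,0];an=np.degrees(np.arctan2(X[1],X[0]));print(z,np.hypot(X[0],X[1]).round(1),an.round(1),(an%(360/17)).round(1))
# overlay cup circles
a=cv2.imread("pics/w5.png");th=np.radians(np.arange(0,360,3))
for c,col in (((466.1,-216.2),(0,0,255)),((466.6,-217.4),(0,255,0))):
  for r in (27,36):
    q=(proj(p,np.c_[c[0]+r*np.cos(th),c[1]+r*np.sin(th),th*0+37])-[180,90])*2.5+1
    cv2.polylines(a,[q.astype(np.int32)],True,col,1)
cv2.imwrite("pics/w5o.png",a)
```

```text
stem [ 466.45901734 -216.50653235  200.16475451] [  2.10192492   0.83003298 -43.20242832] wheel [ 501.45965819 -140.26856279  112.        ] 83.88845488541642
26.8 40.6 -2.3 18.9
26.8 40.3 13.7 13.7
26.8 39.7 -18.6 2.6
46.8 36.2 -3.0 18.2
46.8 36.2 17.1 17.1
46.8 35.8 -23.4 19.0
```

View pics/w5o.png

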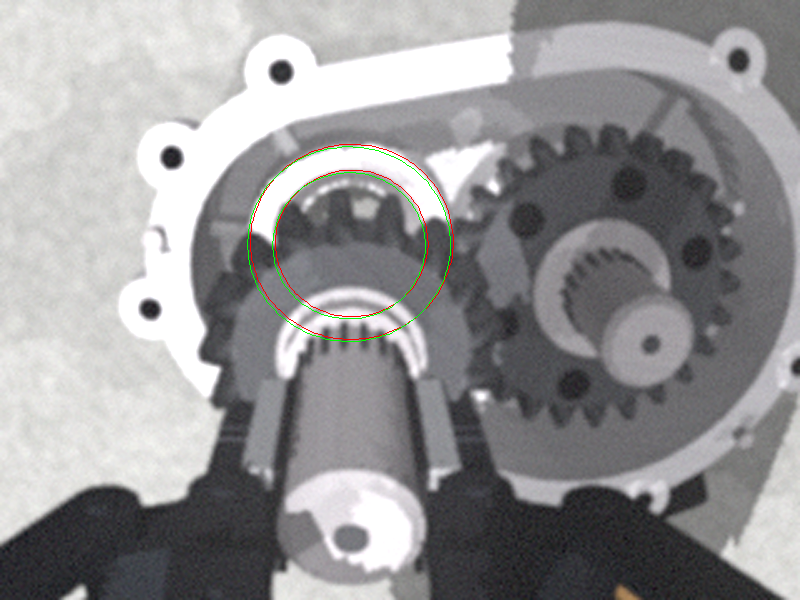

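move_arm(
  steps=[
    {"x": 0.02,"y": 0,"z": 1,"spin": 0,"hand": 0.5},
    {"x": 0.02,"y": 0,"z": 2,"spin": 0,"hand": 0.5},
    {"x": 0.02,"y": 0,"z": 3,"spin": 0,"hand": 0.5},
    {"x": 0.02,"y": 0,"z": 3.5,"spin": 0,"hand": 0.5},
    {"x": 0.02,"y": 0,"z": 3.8,"spin": 0,"hand": 0.5},
    {"x": 0.02,"y": 0,"z": 4,"spin": 0,"hand": 0.5},
    {"x": 0.02,"y": 0,"z": 4,"spin": 0,"hand": 0.5},
    {"x": 0.02,"y": 0,"z": 4,"spin": 0,"hand": 0.5},
  ],
)

```text
time_s: 7.73
tool_pos: [467.7, -217.8, 116.5]
tool_rot: [-180.0, 0.0, 159.7]
contact_force: [-0.1, -0.6, -8.7]
finger_gap: 22.3
```

```bash
python3 look.py w6
```

```text
[ 467.83794321 -217.84864965  116.62528078] [-1.79998403e+02  3.07909399e-02  1.59672077e+02] [-0.31955069 -0.04017483 -8.2041935 ] [-0.03156676 -0.01519145  0.0042633 ] 22.374875314886452 -4.6416590694026185
axis [ 466.24381987 -217.25808216  116.6243672 ]
```

View pics/w6.png

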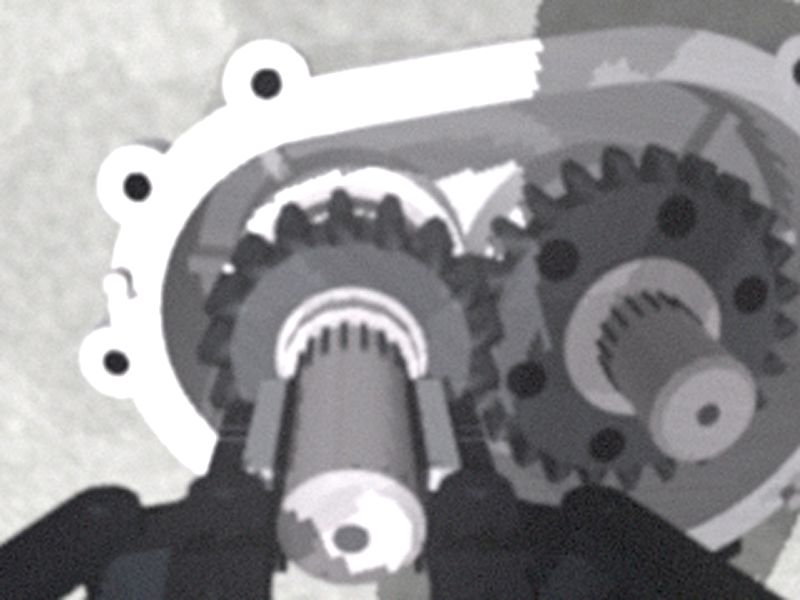

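move_arm(
  steps=[
    {"x": 0,"y": 0,"z": 0.1,"spin": 0,"hand": 0.5},
    {"x": 0,"y": 0,"z": 0.2,"spin": 0,"hand": 0.5},
    {"x": 0,"y": 0,"z": 0.3,"spin": 0,"hand": 0.5},
    {"x": 0,"y": 0,"z": 0.35,"spin": 0,"hand": 0.5},
    {"x": 0,"y": 0,"z": 0.4,"spin": 0,"hand": 0.5},
    {"x": 0,"y": 0,"z": 0.45,"spin": 0,"hand": 0.5},
    {"x": 0,"y": 0,"z": 0.5,"spin": 0,"hand": 0.5},
    {"x": 0,"y": 0,"z": 0.5,"spin": 0,"hand": 0.5},
  ],
)

```text
time_s: 8.45
tool_pos: [467.6, -217.8, 111.2]
tool_rot: [-180.0, -0.0, 159.7]
contact_force: [-0.2, -0.7, -8.1]
finger_gap: 22.4
```

move_arm(
  steps=[
    {"x": 0,"y": 0,"z": 0.01,"spin": 0,"hand": 0.5},
    {"x": 0,"y": 0,"z": 0.03,"spin": 0,"hand": 0.5},
    {"x": 0,"y": 0,"z": 0.05,"spin": 0,"hand": 0.5},
    {"x": 0,"y": 0,"z": 0.07,"spin": 0,"hand": 0.5},
    {"x": 0,"y": 0,"z": 0.08,"spin": 0,"hand": 0.5},
    {"x": 0,"y": 0,"z": 0.1,"spin": 0,"hand": 0.5},
    {"x": 0,"y": 0,"z": 0.1,"spin": 0,"hand": 0.5},
    {"x": 0,"y": 0,"z": 0.1,"spin": 0,"hand": 0.5},
  ],
)

```text
time_s: 9.12
tool_pos: [467.6, -217.7, 110.3]
tool_rot: [-180.0, -0.0, 159.7]
contact_force: [0.2, 0.4, -8.7]
finger_gap: 22.3
```

move_arm(
  steps=[
    {"x": 0,"y": 0,"z": 0.02,"spin": 0,"hand": 0.5},
    {"x": 0,"y": 0,"z": 0.04,"spin": 0,"hand": 0.5},
    {"x": 0,"y": 0,"z": 0.06,"spin": 0,"hand": 0.5},
    {"x": 0,"y": 0,"z": 0.08,"spin": 0,"hand": 0.5},
    {"x": 0,"y": 0,"z": 0.1,"spin": 0,"hand": 0.5},
    {"x": 0,"y": 0,"z": 0.12,"spin": 0,"hand": 0.5},
    {"x": 0,"y": 0,"z": 0.14,"spin": 0,"hand": 0.5},
    {"x": 0,"y": 0,"z": 0.15,"spin": 0,"hand": 0.5},
  ],
)

```text
time_s: 9.78
tool_pos: [467.6, -217.8, 108.8]
tool_rot: [-180.0, 0.0, 159.7]
contact_force: [-0.0, 0.1, -9.1]
finger_gap: 22.2
```

move_arm(
  steps=[
    {"x": 0,"y": 0,"z": 0.02,"spin": 0,"hand": 0.5},
    {"x": 0,"y": 0,"z": 0.04,"spin": 0,"hand": 0.5},
    {"x": 0,"y": 0,"z": 0.06,"spin": 0,"hand": 0.5},
    {"x": 0,"y": 0,"z": 0.08,"spin": 0,"hand": 0.5},
    {"x": 0,"y": 0,"z": 0.1,"spin": 0,"hand": 0.5},
    {"x": 0,"y": 0,"z": 0.12,"spin": 0,"hand": 0.5},
    {"x": 0,"y": 0,"z": 0.14,"spin": 0,"hand": 0.5},
    {"x": 0,"y": 0,"z": 0.15,"spin": 0,"hand": 0.5},
  ],
)

```text
time_s: 10.45
tool_pos: [467.6, -217.8, 107.3]
tool_rot: [180.0, -0.0, 159.7]
contact_force: [0.7, -1.0, -9.0]
finger_gap: 22.3
```

move_arm(
  steps=[
    {"x": 0,"y": 0,"z": 0.03,"spin": 0,"hand": 0.5},
    {"x": 0,"y": 0,"z": 0.06,"spin": 0,"hand": 0.5},
    {"x": 0,"y": 0,"z": 0.09,"spin": 0,"hand": 0.5},
    {"x": 0,"y": 0,"z": 0.12,"spin": 0,"hand": 0.5},
    {"x": 0,"y": 0,"z": 0.15,"spin": 0,"hand": 0.5},
    {"x": 0,"y": 0,"z": 0.17,"spin": 0,"hand": 0.5},
    {"x": 0,"y": 0,"z": 0.19,"spin": 0,"hand": 0.5},
    {"x": 0,"y": 0,"z": 0.2,"spin": 0,"hand": 0.5},
  ],
)

```text
time_s: 11.12
tool_pos: [467.6, -217.8, 105.3]
tool_rot: [-180.0, -0.0, 159.7]
contact_force: [0.1, 0.7, -8.0]
finger_gap: 22.2
```

```bash
python3 look.py w7
python3 - <<'E'
from bench import viewer
import cv2,pickle
p=viewer.read_camera("scene");pickle.dump(p,open("s7.pkl","wb"))
cv2.imwrite("pics/s7.png",cv2.resize(p["pixels"][100:250,160:330],None,fx=4.5,fy=4,interpolation=cv2.INTER_CUBIC))
E
```

```text
[ 467.59782195 -217.74365359  105.28083621] [-1.79999385e+02 -8.93013051e-04  1.59675263e+02] [-0.73763155  0.40679056 -8.59187032] [-0.06286268 -0.12887652 -0.02047514] 22.404063316536575 -4.64456208257521
axis [ 466.00366555 -217.15317466  105.2808627 ]
```

View pics/w7.png

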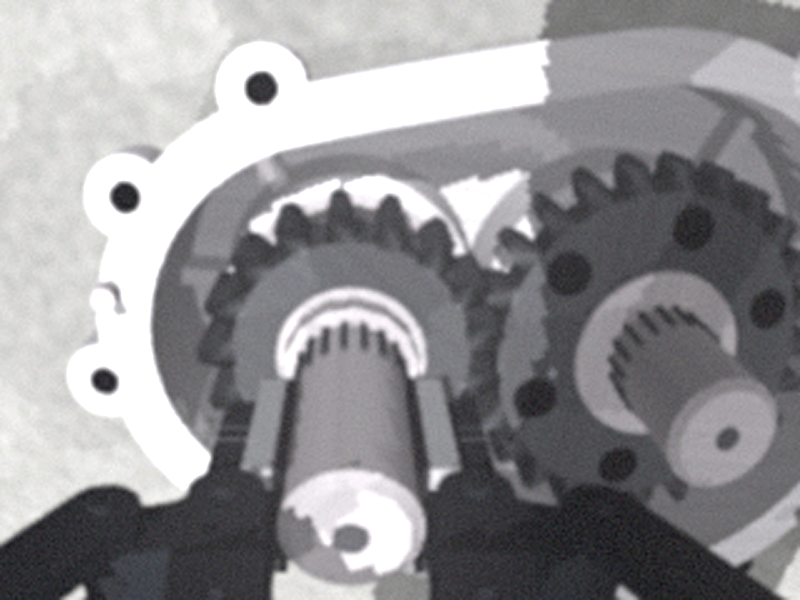

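View pics/s7.png

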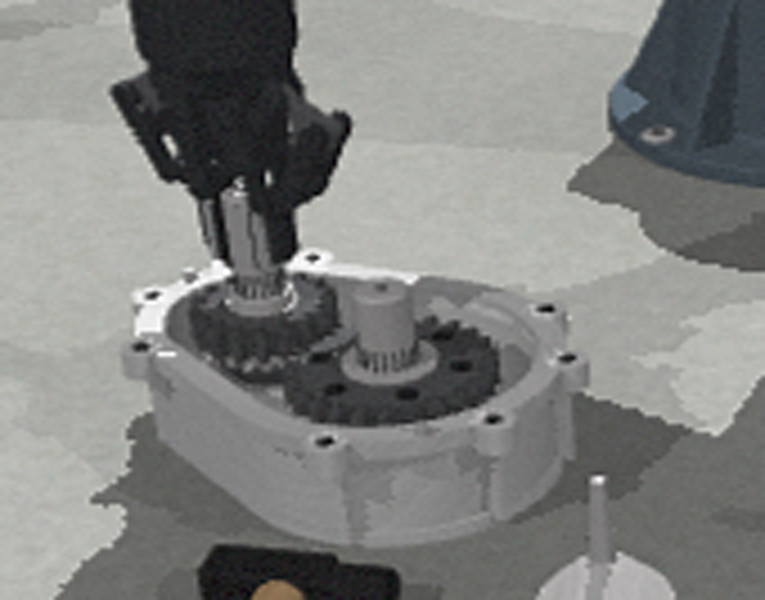

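move_arm(
  steps=[
    {"x": 0,"y": 0,"z": 0.03,"spin": 0,"hand": 0.5},
    {"x": 0,"y": 0,"z": 0.06,"spin": 0,"hand": 0.5},
    {"x": 0,"y": 0,"z": 0.09,"spin": 0,"hand": 0.5},
    {"x": 0,"y": 0,"z": 0.12,"spin": 0,"hand": 0.5},
    {"x": 0,"y": 0,"z": 0.15,"spin": 0,"hand": 0.5},
    {"x": 0,"y": 0,"z": 0.18,"spin": 0,"hand": 0.5},
    {"x": 0,"y": 0,"z": 0.21,"spin": 0,"hand": 0.5},
    {"x": 0,"y": 0,"z": 0.24,"spin": 0,"hand": 0.5},
  ],
)

```text
time_s: 11.88
tool_pos: [467.6, -217.8, 102.9]
tool_rot: [180.0, 0.0, 159.7]
contact_force: [-0.3, -0.2, -8.8]
finger_gap: 22.2
```

move_arm(
  steps=[
    {"x": 0,"y": 0,"z": 0.03,"spin": 0,"hand": 0.5},
    {"x": 0,"y": 0,"z": 0.06,"spin": 0,"hand": 0.5},
    {"x": 0,"y": 0,"z": 0.09,"spin": 0,"hand": 0.5},
    {"x": 0,"y": 0,"z": 0.12,"spin": 0,"hand": 0.5},
    {"x": 0,"y": 0,"z": 0.15,"spin": 0,"hand": 0.5},
    {"x": 0,"y": 0,"z": 0.18,"spin": 0,"hand": 0.5},
    {"x": 0,"y": 0,"z": 0.21,"spin": 0,"hand": 0.5},
    {"x": 0,"y": 0,"z": 0.24,"spin": 0,"hand": 0.5},
  ],
)

```text
time_s: 12.55
tool_pos: [467.6, -217.7, 100.5]
tool_rot: [180.0, 0.0, 159.7]
contact_force: [0.8, 0.3, -8.6]
finger_gap: 22.6
```

```bash
python3 look.py w8
```

```text
[ 467.57755825 -217.75776603  100.42814976] [ 1.79999089e+02 -2.75964602e-03  1.59669172e+02] [ 0.90199762  0.56013196 -8.29957781] [-7.67639061e-02 -1.49557871e-01 -2.04900545e-05] 22.437401791934786 -4.641681152556728
axis [ 465.98346463 -217.16711763  100.42823164]
```

move_arm(
  steps=[
    {"x": 0,"y": 0,"z": 0.03,"spin": 0,"hand": 0.5},
    {"x": 0,"y": 0,"z": 0.06,"spin": 0,"hand": 0.5},
    {"x": 0,"y": 0,"z": 0.09,"spin": 0,"hand": 0.5},
    {"x": 0,"y": 0,"z": 0.11,"spin": 0,"hand": 0.5},
    {"x": 0,"y": 0,"z": 0.13,"spin": 0,"hand": 0.5},
    {"x": 0,"y": 0,"z": 0.15,"spin": 0,"hand": 0.5},
    {"x": 0,"y": 0,"z": 0.17,"spin": 0,"hand": 0.5},
    {"x": 0,"y": 0,"z": 0.18,"spin": 0,"hand": 0.5},
  ],
)

```text
time_s: 13.27
tool_pos: [467.6, -217.8, 98.7]
tool_rot: [-180.0, -0.0, 159.7]
contact_force: [0.8, -0.1, -9.3]
finger_gap: 22.3
```

move_arm(
  steps=[
    {"x": 0,"y": 0,"z": 0.01,"spin": 0,"hand": 0.5},
    {"x": 0,"y": 0,"z": 0.03,"spin": 0,"hand": 0.5},
    {"x": 0,"y": 0,"z": 0.04,"spin": 0,"hand": 0.5},
    {"x": 0,"y": 0,"z": 0.06,"spin": 0,"hand": 0.5},
    {"x": 0,"y": 0,"z": 0.07,"spin": 0,"hand": 0.5},
    {"x": 0,"y": 0,"z": 0.09,"spin": 0,"hand": 0.5},
    {"x": 0,"y": 0,"z": 0.1,"spin": 0,"hand": 0.5},
    {"x": 0,"y": 0,"z": 0.1,"spin": 0,"hand": 0.5},
  ],
)

```text
time_s: 13.93
tool_pos: [467.6, -217.7, 97.7]
tool_rot: [180.0, 0.0, 159.7]
contact_force: [0.1, 0.5, -8.3]
finger_gap: 22.2
```

```bash
python3 look.py w9
```

```text
[ 467.61629009 -217.74564667   97.70525706] [-1.79998465e+02  1.61934947e-03  1.59674211e+02] [ 0.37965115 -0.57424425 -8.64823928] [-0.05414327 -0.0876113  -0.02191007] 22.450744087713808 -4.642408460335128
axis [ 466.02214453 -217.15513846   97.70520901]
```

move_arm(
  steps=[
    {"x": 0,"y": 0,"z": 0.01,"spin": 0,"hand": 0.5},
    {"x": 0,"y": 0,"z": 0.03,"spin": 0,"hand": 0.5},
    {"x": 0,"y": 0,"z": 0.04,"spin": 0,"hand": 0.5},
    {"x": 0,"y": 0,"z": 0.06,"spin": 0,"hand": 0.5},
    {"x": 0,"y": 0,"z": 0.07,"spin": 0,"hand": 0.5},
    {"x": 0,"y": 0,"z": 0.09,"spin": 0,"hand": 0.5},
    {"x": 0,"y": 0,"z": 0.1,"spin": 0,"hand": 0.5},
    {"x": 0,"y": 0,"z": 0.1,"spin": 0,"hand": 0.5},
  ],
)

```text
time_s: 14.65
tool_pos: [467.6, -217.8, 96.7]
tool_rot: [-180.0, -0.0, 159.7]
contact_force: [-0.2, -0.4, -8.7]
finger_gap: 22.0
```

move_arm(
  steps=[
    {"x": 0,"y": 0,"z": 0.01,"spin": 0,"hand": 0.5},
    {"x": 0,"y": 0,"z": 0.02,"spin": 0,"hand": 0.5},
    {"x": 0,"y": 0,"z": 0.03,"spin": 0,"hand": 0.5},
    {"x": 0,"y": 0,"z": 0.04,"spin": 0,"hand": 0.5},
    {"x": 0,"y": 0,"z": 0.05,"spin": 0,"hand": 0.5},
    {"x": 0,"y": 0,"z": 0.05,"spin": 0,"hand": 0.5},
    {"x": 0,"y": 0,"z": 0.05,"spin": 0,"hand": 0.5},
    {"x": 0,"y": 0,"z": 0.05,"spin": 0,"hand": 0.5},
  ],
)

```text
time_s: 15.32
tool_pos: [467.6, -217.7, 96.2]
tool_rot: [180.0, -0.0, 159.7]
contact_force: [0.5, -0.7, -8.4]
finger_gap: 22.3
```

move_arm(
  steps=[
    {"x": 0,"y": 0,"z": 0.01,"spin": 0,"hand": 0.5},
    {"x": 0,"y": 0,"z": 0.02,"spin": 0,"hand": 0.5},
    {"x": 0,"y": 0,"z": 0.03,"spin": 0,"hand": 0.5},
    {"x": 0,"y": 0,"z": 0.04,"spin": 0,"hand": 0.5},
    {"x": 0,"y": 0,"z": 0.05,"spin": 0,"hand": 0.5},
    {"x": 0,"y": 0,"z": 0.05,"spin": 0,"hand": 0.5},
    {"x": 0,"y": 0,"z": 0.05,"spin": 0,"hand": 0.5},
    {"x": 0,"y": 0,"z": 0.05,"spin": 0,"hand": 0.5},
  ],
)

```text
time_s: 15.98
tool_pos: [467.5, -217.8, 95.7]
tool_rot: [-180.0, -0.0, 159.7]
contact_force: [-2.2, -0.8, -6.5]
finger_gap: 22.1
```

move_arm(
  steps=[
    {"x": 0,"y": 0,"z": 0.01,"spin": 0,"hand": 0.5},
    {"x": 0,"y": 0,"z": 0.02,"spin": 0,"hand": 0.5},
    {"x": 0,"y": 0,"z": 0.03,"spin": 0,"hand": 0.5},
    {"x": 0,"y": 0,"z": 0.04,"spin": 0,"hand": 0.5},
    {"x": 0,"y": 0,"z": 0.05,"spin": 0,"hand": 0.5},
    {"x": 0,"y": 0,"z": 0.05,"spin": 0,"hand": 0.5},
    {"x": 0,"y": 0,"z": 0.05,"spin": 0,"hand": 0.5},
    {"x": 0,"y": 0,"z": 0.05,"spin": 0,"hand": 0.5},
  ],
)

```text
time_s: 16.65
tool_pos: [467.6, -217.8, 95.3]
tool_rot: [-180.0, 0.0, 159.7]
contact_force: [-3.0, -2.1, -2.3]
finger_gap: 22.0
```

move_arm(
  steps=[
    {"x": 0.01,"y": -0.01,"z": 0,"spin": 0,"hand": 0.5},
    {"x": 0.02,"y": -0.02,"z": 0,"spin": 0,"hand": 0.5},
    {"x": 0.03,"y": -0.04,"z": 0,"spin": 0,"hand": 0.5},
    {"x": 0.03,"y": -0.04,"z": 0.01,"spin": 0,"hand": 0.5},
    {"x": 0.03,"y": -0.04,"z": 0.02,"spin": 0,"hand": 0.5},
    {"x": 0.03,"y": -0.04,"z": 0.03,"spin": 0,"hand": 0.5},
    {"x": 0.03,"y": -0.04,"z": 0.03,"spin": 0,"hand": 0.5},
    {"x": 0.03,"y": -0.04,"z": 0.03,"spin": 0,"hand": 0.5},
  ],
)

```text
time_s: 17.32
tool_pos: [467.2, -218.0, 94.9]
tool_rot: [180.0, 0.0, 159.7]
contact_force: [-1.6, -0.2, -2.7]
finger_gap: 22.1
```

```bash
python3 look.py w10
```

```text
[ 467.28548022 -217.99971941   94.96737828] [1.79992489e+02 1.12226743e-02 1.59672710e+02] [-1.36428141 -0.34391195 -2.19250707] [-0.02823049  0.29492613 -0.20236068] 21.987392732531152 -4.688016583696145
axis [ 465.69135016 -217.40916947   94.96704529]
```

move_arm(
  steps=[
    {"x": 0.01,"y": 0,"z": 0.01,"spin": 0,"hand": 0.5},
    {"x": 0.02,"y": 0,"z": 0.02,"spin": 0,"hand": 0.5},
    {"x": 0.02,"y": -0.01,"z": 0.03,"spin": 0,"hand": 0.5},
    {"x": 0.02,"y": -0.01,"z": 0.04,"spin": 0,"hand": 0.5},
    {"x": 0.02,"y": -0.01,"z": 0.04,"spin": 0,"hand": 0.5},
    {"x": 0.02,"y": -0.01,"z": 0.04,"spin": 0,"hand": 0.5},
    {"x": 0.02,"y": -0.01,"z": 0.04,"spin": 0,"hand": 0.5},
    {"x": 0.02,"y": -0.01,"z": 0.04,"spin": 0,"hand": 0.5},
  ],
)

```text
time_s: 18.03
tool_pos: [467.2, -218.1, 94.7]
tool_rot: [180.0, 0.0, 159.7]
contact_force: [-2.3, 0.7, 5.9]
finger_gap: 22.2
```

```bash
python3 look.py w11
```

```text
[ 467.16697582 -218.08760022   94.72618123] [1.79994204e+02 2.95394429e-02 1.59671922e+02] [-1.70179689  1.54864973  5.7327361 ] [ 0.36079874  0.27248056 -0.17204099] 22.640149755092853 -4.70152114969596
axis [ 465.57285407 -217.49702841   94.72530478]
```

move_arm(
  steps=[
    {"x": 0.01,"y": 0.01,"z": 0.01,"spin": 0,"hand": 0.5},
    {"x": 0.01,"y": 0.01,"z": 0.01,"spin": 0,"hand": 0.5},
    {"x": 0.01,"y": 0.01,"z": 0.01,"spin": 0,"hand": 0.5},
    {"x": 0.01,"y": 0.01,"z": 0.01,"spin": 0,"hand": 0.5},
    {"x": 0.01,"y": 0.01,"z": 0.01,"spin": 0,"hand": 0.5},
    {"x": 0.01,"y": 0.01,"z": 0.01,"spin": 0,"hand": 0.5},
    {"x": 0.01,"y": 0.01,"z": 0.01,"spin": 0,"hand": 0.5},
    {"x": 0.01,"y": 0.01,"z": 0.01,"spin": 0,"hand": 0.5},
  ],
)

```text
time_s: 18.75
tool_pos: [467.2, -218.0, 94.7]
tool_rot: [-180.0, 0.0, 159.7]
contact_force: [-0.6, 1.6, 6.6]
finger_gap: 21.9
```

```bash
python3 look.py w12
```

```text
[ 467.16896522 -218.04955389   94.73937766] [-1.79997596e+02  4.17552135e-02  1.59671292e+02] [-0.97307682  0.75240229  5.90251995] [ 0.21618388  0.28712885 -0.15534236] 22.120625581193075 -4.692572536181249
axis [ 465.57485016 -217.45896465   94.73813876]
```

View pics/w12.png

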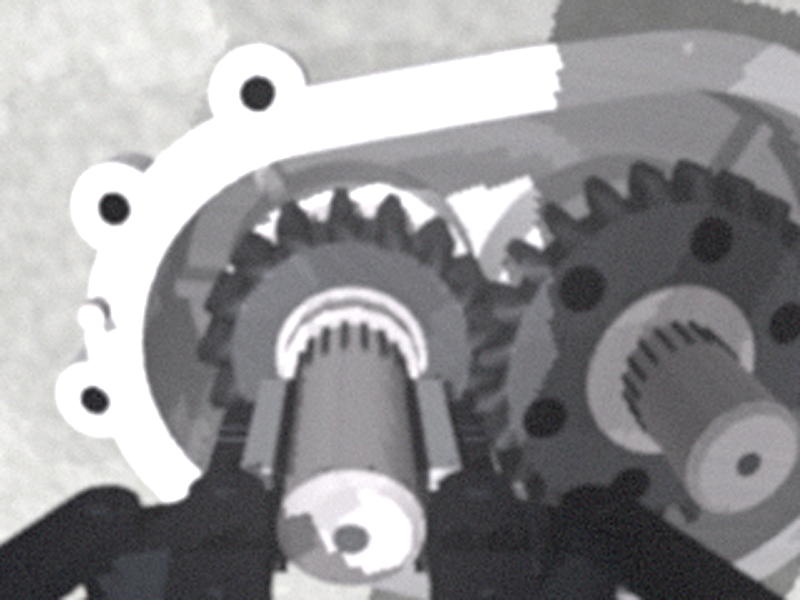

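move_arm(
  steps=[
    {"x": 0,"y": -0.003,"z": 0,"spin": 0.02,"hand": 0.5},
    {"x": 0,"y": -0.007,"z": 0,"spin": 0.04,"hand": 0.5},
    {"x": 0,"y": -0.012,"z": 0,"spin": 0.07,"hand": 0.5},
    {"x": 0,"y": -0.017,"z": 0,"spin": 0.1,"hand": 0.5},
    {"x": 0.001,"y": -0.022,"z": 0,"spin": 0.13,"hand": 0.5},
    {"x": 0.002,"y": -0.027,"z": 0,"spin": 0.16,"hand": 0.5},
    {"x": 0.002,"y": -0.027,"z": 0,"spin": 0.16,"hand": 0.5},
    {"x": 0.002,"y": -0.027,"z": 0,"spin": 0.16,"hand": 0.5},
  ],
)

```text
time_s: 19.47
tool_pos: [466.9, -218.2, 94.7]
tool_rot: [180.0, 0.0, 150.5]
contact_force: [-2.1, 0.9, 7.3]
finger_gap: 22.2
```

```bash
python3 look.py w13
```

```text
[ 466.91300632 -218.18015027   94.68787478] [1.79997270e+02 2.39596654e-02 1.50515274e+02] [-2.02975143  0.931425    7.69326484] [0.32279262 0.47202485 0.06766232] 22.341060333676214 4.438346265837434
axis [ 465.43317866 -217.34342474   94.68716388]
```

View pics/w13.png

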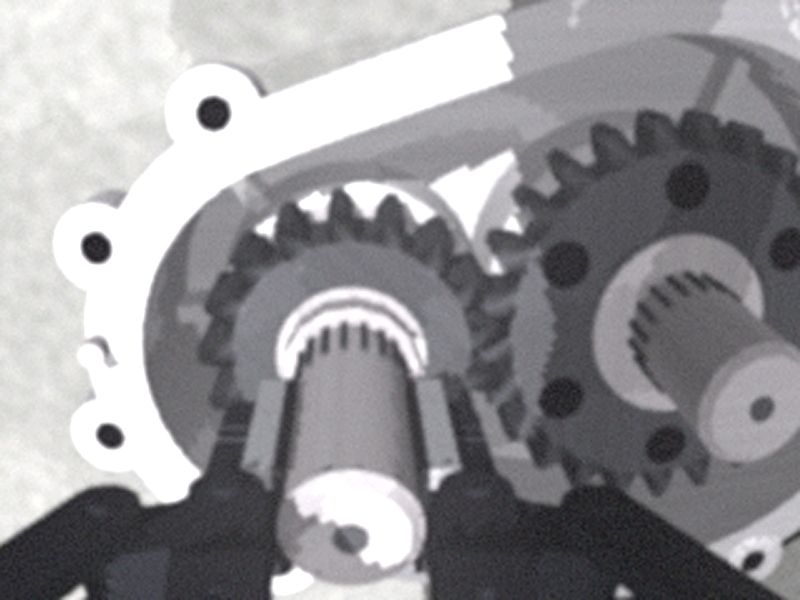

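move_arm(
  steps=[
    {"x": 0.005,"y": -0.004,"z": 0,"spin": 0.03,"hand": 0.5},
    {"x": 0.005,"y": -0.008,"z": 0,"spin": 0.06,"hand": 0.5},
    {"x": 0.007,"y": -0.014,"z": 0,"spin": 0.09,"hand": 0.5},
    {"x": 0.008,"y": -0.019,"z": 0,"spin": 0.12,"hand": 0.5},
    {"x": 0.01,"y": -0.025,"z": 0,"spin": 0.15,"hand": 0.5},
    {"x": 0.012,"y": -0.03,"z": 0,"spin": 0.18,"hand": 0.5},
    {"x": 0.012,"y": -0.034,"z": 0,"spin": 0.2,"hand": 0.5},
    {"x": 0.012,"y": -0.034,"z": 0,"spin": 0.2,"hand": 0.5},
  ],
)

```text
time_s: 20.18
tool_pos: [466.7, -218.4, 94.7]
tool_rot: [180.0, 0.0, 139.0]
contact_force: [-1.4, 0.9, 7.0]
finger_gap: 22.4
```

```bash
python3 look.py w14
```

```text
[ 466.69534018 -218.40199613   94.71315288] [1.79985870e+02 2.54937658e-02 1.39040021e+02] [-2.26935717  1.02241315  7.3176823 ] [0.33574615 0.35479983 0.11575495] 22.283540904969215 15.877480878335618
axis [ 465.41155529 -217.28759235   94.71239647]
```

move_arm(
  steps=[
    {"x": 0.005,"y": -0.004,"z": 0,"spin": 0.03,"hand": 0.5},
    {"x": 0.005,"y": -0.008,"z": 0,"spin": 0.06,"hand": 0.5},
    {"x": 0.007,"y": -0.014,"z": 0,"spin": 0.09,"hand": 0.5},
    {"x": 0.008,"y": -0.019,"z": 0,"spin": 0.12,"hand": 0.5},
    {"x": 0.01,"y": -0.025,"z": 0,"spin": 0.15,"hand": 0.5},
    {"x": 0.012,"y": -0.03,"z": 0,"spin": 0.18,"hand": 0.5},
    {"x": 0.012,"y": -0.034,"z": 0,"spin": 0.2,"hand": 0.5},
    {"x": 0.012,"y": -0.034,"z": 0,"spin": 0.2,"hand": 0.5},
  ],
)

```text
time_s: 20.9
tool_pos: [466.4, -218.6, 94.7]
tool_rot: [180.0, 0.0, 127.5]
contact_force: [-1.8, 0.9, 5.9]
finger_gap: 22.2
```

move_arm(
  steps=[
    {"x": 0,"y": -0.004,"z": 0,"spin": 0.03,"hand": 0.5},
    {"x": 0,"y": -0.008,"z": 0,"spin": 0.06,"hand": 0.5},
    {"x": 0.001,"y": -0.014,"z": 0,"spin": 0.09,"hand": 0.5},
    {"x": 0.002,"y": -0.019,"z": 0,"spin": 0.12,"hand": 0.5},
    {"x": 0.002,"y": -0.025,"z": 0,"spin": 0.15,"hand": 0.5},
    {"x": 0.002,"y": -0.025,"z": 0,"spin": 0.15,"hand": 0.5},
    {"x": 0.002,"y": -0.025,"z": 0,"spin": 0.15,"hand": 0.5},
    {"x": 0.002,"y": -0.025,"z": 0,"spin": 0.15,"hand": 0.5},
  ],
)

```text
time_s: 21.57
tool_pos: [466.3, -218.7, 94.7]
tool_rot: [180.0, 0.0, 119.0]
contact_force: [-1.1, 1.5, 5.6]
finger_gap: 22.5
```

```bash
python3 look.py w15
```

```text
[ 466.28090716 -218.74652987   94.69878194] [1.79970387e+02 2.64274912e-02 1.19006105e+02] [-1.97579092  0.95106633  6.5651602 ] [ 0.3383031   0.2847573  -0.00153858] 22.302442229550397 35.85597073440453
axis [ 465.45657248 -217.25976435   94.69799782]
```

View pics/w15.png

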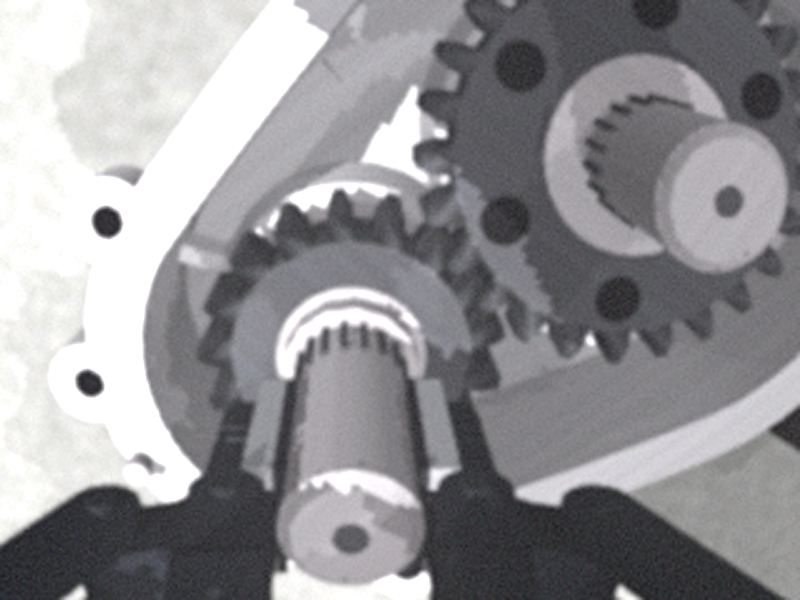

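move_arm(
  steps=[
    {"x": 0,"y": 0.004,"z": 0,"spin": -0.03,"hand": 0.5},
    {"x": 0,"y": 0.009,"z": 0,"spin": -0.06,"hand": 0.5},
    {"x": 0,"y": 0.014,"z": 0,"spin": -0.09,"hand": 0.5},
    {"x": 0,"y": 0.019,"z": 0,"spin": -0.12,"hand": 0.5},
    {"x": 0,"y": 0.025,"z": 0,"spin": -0.15,"hand": 0.5},
    {"x": 0,"y": 0.03,"z": 0,"spin": -0.18,"hand": 0.5},
    {"x": 0,"y": 0.034,"z": 0,"spin": -0.2,"hand": 0.5},
    {"x": 0,"y": 0.034,"z": 0,"spin": -0.2,"hand": 0.5},
  ],
)

```text
time_s: 22.28
tool_pos: [466.7, -218.6, 94.7]
tool_rot: [180.0, 0.0, 130.5]
contact_force: [-1.2, 1.2, 6.0]
finger_gap: 21.6
```

move_arm(
  steps=[
    {"x": 0,"y": 0.004,"z": 0,"spin": -0.03,"hand": 0.5},
    {"x": 0,"y": 0.009,"z": 0,"spin": -0.06,"hand": 0.5},
    {"x": 0,"y": 0.014,"z": 0,"spin": -0.09,"hand": 0.5},
    {"x": 0,"y": 0.019,"z": 0,"spin": -0.12,"hand": 0.5},
    {"x": 0,"y": 0.025,"z": 0,"spin": -0.15,"hand": 0.5},
    {"x": 0,"y": 0.03,"z": 0,"spin": -0.18,"hand": 0.5},
    {"x": 0,"y": 0.034,"z": 0,"spin": -0.2,"hand": 0.5},
    {"x": 0,"y": 0.034,"z": 0,"spin": -0.2,"hand": 0.5},
  ],
)

```text
time_s: 22.95
tool_pos: [466.9, -218.4, 94.7]
tool_rot: [180.0, 0.0, 142.0]
contact_force: [-1.1, 0.7, 7.1]
finger_gap: 22.3
```

```bash
python3 look.py w16
```

```text
[ 466.84843476 -218.41445824   94.69061072] [1.79985028e+02 3.64910051e-02 1.41935945e+02] [-0.40846117  0.2778843   7.22192777] [ 0.26510206  0.2464417  -0.06190119] 22.028546543313713 12.987655395084289
axis [ 465.50998768 -217.36633696   94.68952801]
```

move_arm(
  steps=[
    {"x": 0,"y": 0.004,"z": 0,"spin": -0.03,"hand": 0.5},
    {"x": 0,"y": 0.009,"z": 0,"spin": -0.06,"hand": 0.5},
    {"x": 0,"y": 0.014,"z": 0,"spin": -0.09,"hand": 0.5},
    {"x": 0,"y": 0.019,"z": 0,"spin": -0.12,"hand": 0.5},
    {"x": 0,"y": 0.025,"z": 0,"spin": -0.15,"hand": 0.5},
    {"x": 0,"y": 0.03,"z": 0,"spin": -0.18,"hand": 0.5},
    {"x": 0,"y": 0.034,"z": 0,"spin": -0.2,"hand": 0.5},
    {"x": 0,"y": 0.034,"z": 0,"spin": -0.2,"hand": 0.5},
  ],
)

```text
time_s: 23.67
tool_pos: [467.1, -218.2, 94.7]
tool_rot: [180.0, 0.0, 153.5]
contact_force: [-1.0, 0.5, 6.4]
finger_gap: 22.2
```

move_arm(
  steps=[
    {"x": 0,"y": 0.004,"z": 0,"spin": -0.03,"hand": 0.5},
    {"x": 0,"y": 0.009,"z": 0,"spin": -0.06,"hand": 0.5},
    {"x": 0,"y": 0.014,"z": 0,"spin": -0.09,"hand": 0.5},
    {"x": 0,"y": 0.018,"z": 0,"spin": -0.11,"hand": 0.5},
    {"x": 0,"y": 0.018,"z": 0,"spin": -0.11,"hand": 0.5},
    {"x": 0,"y": 0.018,"z": 0,"spin": -0.11,"hand": 0.5},
    {"x": 0,"y": 0.018,"z": 0,"spin": -0.11,"hand": 0.5},
    {"x": 0,"y": 0.018,"z": 0,"spin": -0.11,"hand": 0.5},
  ],
)

```text
time_s: 24.33
tool_pos: [467.1, -218.0, 94.7]
tool_rot: [-180.0, 0.0, 159.7]
contact_force: [-0.9, 1.3, 6.4]
finger_gap: 22.3
```

```bash
python3 look.py w17
```

```text
[ 467.10874927 -218.0260744    94.70798347] [-1.79997520e+02  4.02385998e-02  1.59674535e+02] [-0.90203667  0.81263227  6.23670638] [ 0.19241367  0.25872582 -0.0960898 ] 21.87612135033688 -4.696160780287079
axis [ 465.51460076 -217.43557538   94.70678957]
```

View pics/w17.png

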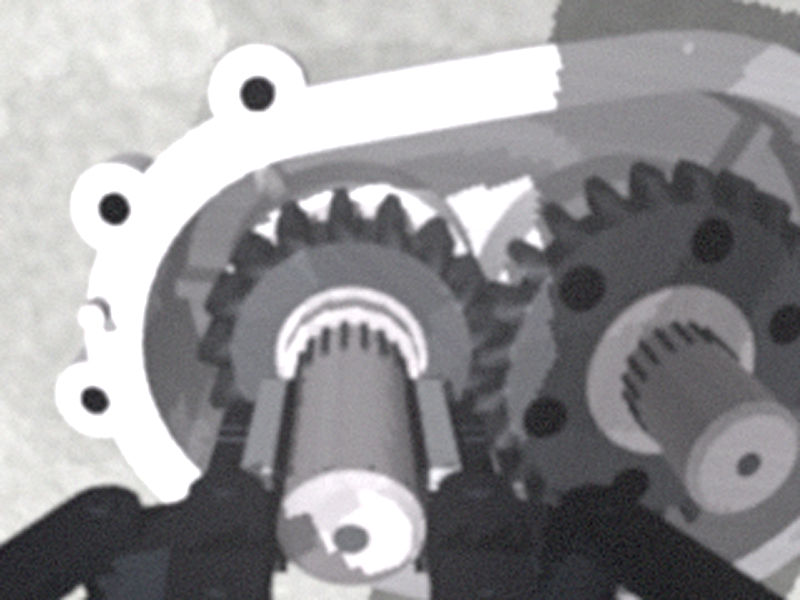

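move_arm(
  steps=[
    {"x": 0,"y": 0,"z": -0.01,"spin": 0,"hand": 0.5},
    {"x": 0,"y": 0,"z": -0.02,"spin": 0,"hand": 0.5},
    {"x": 0,"y": 0,"z": -0.02,"spin": 0,"hand": 0.5},
    {"x": 0,"y": 0,"z": -0.02,"spin": 0,"hand": 2.6},
    {"x": 0,"y": 0,"z": -0.02,"spin": 0,"hand": 3.0},
    {"x": 0,"y": 0,"z": -0.02,"spin": 0,"hand": 3.6},
    {"x": 0,"y": 0,"z": -0.02,"spin": 0,"hand": 4.2},
    {"x": 0,"y": 0,"z": -0.02,"spin": 0,"hand": 4.2},
  ],
)

```text
time_s: 25.05
tool_pos: [466.8, -217.9, 94.5]
tool_rot: [-180.0, -0.0, 159.7]
contact_force: [-1.4, -0.2, -0.7]
finger_gap: 42.3
```

```bash
python3 look.py w18
```

```text
[ 466.78801171 -217.90593069   94.54948911] [-1.79998834e+02 -6.60711577e-03  1.59670746e+02] [-0.40013993 -0.21930977 -1.09592947] [-0.0094159   0.03076164 -0.01693496] 41.950042157487275 -4.693804973925509
axis [ 465.19390188 -217.31532608   94.54968515]
```

View pics/w18.png

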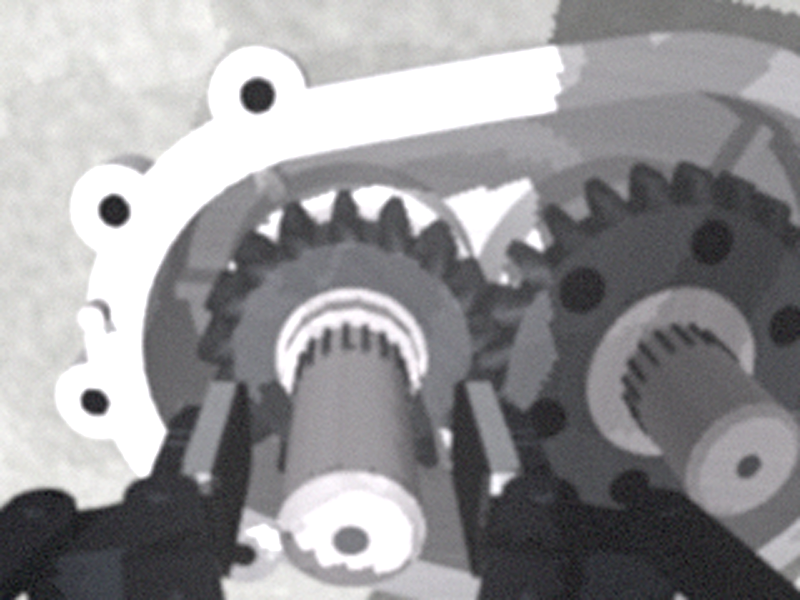

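move_arm(
  steps=[
    {"x": 0,"y": 0,"z": -0.5,"spin": 0,"hand": 4.5},
    {"x": 0,"y": 0,"z": -1.5,"spin": 0,"hand": 4.8},
    {"x": 0,"y": 0,"z": -3,"spin": 0,"hand": 5},
    {"x": 0,"y": 0,"z": -5,"spin": 0,"hand": 5},
    {"x": 0,"y": 0,"z": -7.5,"spin": 0,"hand": 5},
    {"x": 0,"y": 0,"z": -10,"spin": 0,"hand": 5},
    {"x": 0,"y": 0,"z": -12,"spin": 0,"hand": 5},
    {"x": 0,"y": 0,"z": -12,"spin": 0,"hand": 5},
  ],
)

```text
time_s: 25.77
tool_pos: [468.4, -218.6, 219.5]
tool_rot: [-180.0, 0.4, 159.7]
contact_force: [0.6, -1.1, 0.7]
finger_gap: 50.0
```

move_arm(
  steps=[
    {"x": 0,"y": 0,"z": -2,"spin": 0,"hand": 5},
    {"x": -3,"y": 0,"z": -4,"spin": 0,"hand": 5},
    {"x": -6,"y": 0,"z": -4,"spin": 0,"hand": 5},
    {"x": -8,"y": 0,"z": -4,"spin": 0,"hand": 5},
    {"x": -9,"y": 0,"z": -4,"spin": 0,"hand": 5},
    {"x": -9,"y": 0,"z": -4,"spin": 0,"hand": 5},
    {"x": -9,"y": 0,"z": -4,"spin": 0,"hand": 5},
    {"x": -9,"y": 0,"z": -4,"spin": 0,"hand": 5},
  ],
)

```text
time_s: 26.43
tool_pos: [550.6, -248.9, 254.9]
tool_rot: [180.0, -0.0, 159.7]
contact_force: [-0.0, 1.0, 0.3]
finger_gap: 49.8
```

```bash
python3 look.py w19;  python3 - <<'E'
from h import *
from bench import viewer
import cv2,pickle
w=pickle.load(open("w19.pkl","rb"));cv2.imwrite("pics/w19f.png",w["pixels"])
for n,b in(("scene",(100,260,160,340)),("top",(80,290,200,470))):
    p=viewer.read_camera(n);pickle.dump(p,open(n+"19.pkl","wb"))
    cv2.imwrite(f"pics/{n}19.png",cv2.resize(p["pixels"][b[0]:b[1],b[2]:b[3]],None,fx=2.9 if n=="top" else 3.7,fy=2.9 if n=="top" else 3.7,interpolation=cv2.INTER_CUBIC))
E
```

```text
[ 550.57853011 -248.94000029  255.03107193] [-1.79998572e+02  8.50868982e-03  1.59666565e+02] [0.39158524 0.011221   0.27459693] [ 0.02041623 -0.00238264  0.00404179] 49.8137267543334 -3.995882548068724
axis [ 548.98446338 -248.34927938  255.03081947]
```

View pics/w19f.png

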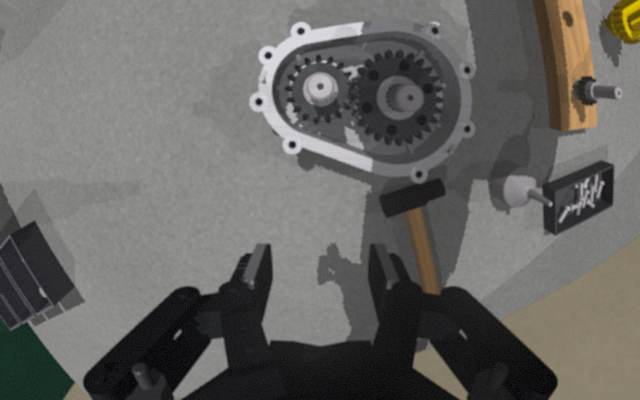

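View pics/scene19.png

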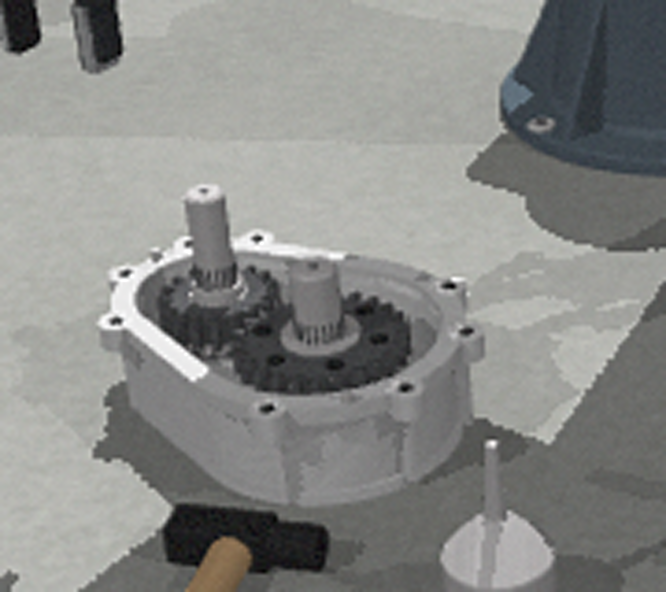

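View pics/top19.png

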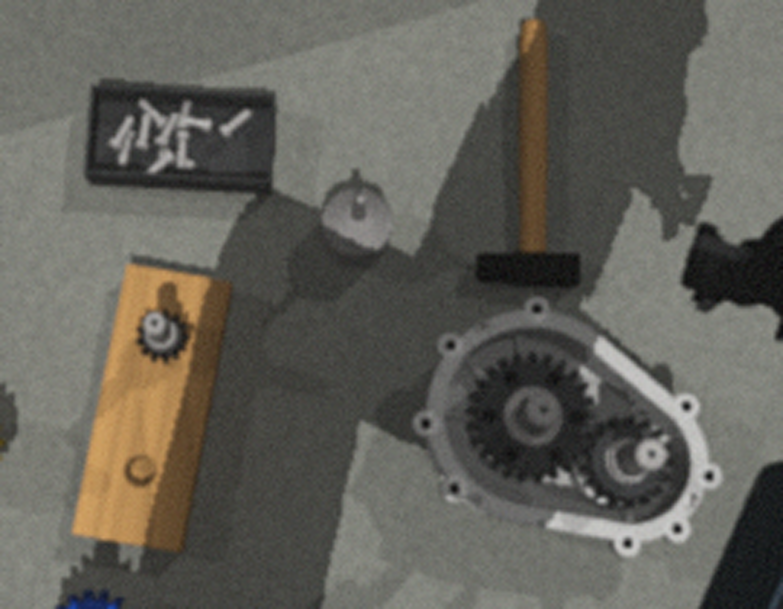

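Run:
```python
from h import *
import pickle
s=pickle.load(open("scene19.pkl","rb"));w=pickle.load(open("w19.pkl","rb"));t=pickle.load(open("top19.pkl","rb"))
for n,p,off,f in(("scene",s,(160,100),3.7),("top",t,(200,80),2.9)):
    print(n,((proj(p,[[465.8,-216.8,138],[465.8,-216.8,76],[465.8,-216.8,68],[500.5,-140.5,112],[500.5,-140.5,65]])-off)*f).round(1))
# measured axis from scene crop: stem top
print(atz(s,(160+205/3.7,100+190/3.7),138),"scene top; wheel",atz(s,(160+314/3.7,100+266/3.7),112))
print(atz(t,(200+653/2.9,80+455/2.9),138),"top-cam; wheel",atz(t,(200+541/2.9,80+410/2.9),112))
print("wrist",atz(w,(320.5,86.5),138))
b=[(125,300,0,0)]
a=cv2.resize(s["pixels"][145:200,195:245],None,fx=11,fy=11,interpolation=cv2.INTER_CUBIC);cv2.imwrite("pics/sz.png",a)
a=cv2.resize(w["pixels"][45:135,275:380],None,fx=6.5,fy=6.5,interpolation=cv2.INTER_CUBIC);cv2.imwrite("pics/wz.png",a)
print("sz proj",((proj(s,[[465.8,-216.8,z] for z in (138,107,76)])-[195,145])*11).round(0).tolist())
print("wz proj",((proj(w,[[465.8,-216.8,z] for z in (138,107,76)])-[275,45])*6.5).round(0).tolist())
```

```text
scene [[206.4 188.2]
 [219.5 278.2]
 [221.2 289.4]
 [316.3 262.7]
 [324.1 331.5]]
top [[648.2 451. ]
 [627.3 457.5]
 [624.7 458.3]
 [540.4 407.8]
 [529.6 414.7]]
[ 468.18433804 -216.8491176   138.        ] scene top; wheel [ 504.43341848 -140.68250975  112.        ]
[ 462.79499164 -220.33879518  138.        ] top-cam; wheel [ 498.79377023 -140.93172827  112.        ]
wrist [ 466.307695   -216.32666484  138.        ]
sz proj [[229.0, 64.0], [248.0, 200.0], [268.0, 332.0]]
wz proj [[291.0, 267.0], [291.0, 277.0], [291.0, 285.0]]
```

View pics/sz.png

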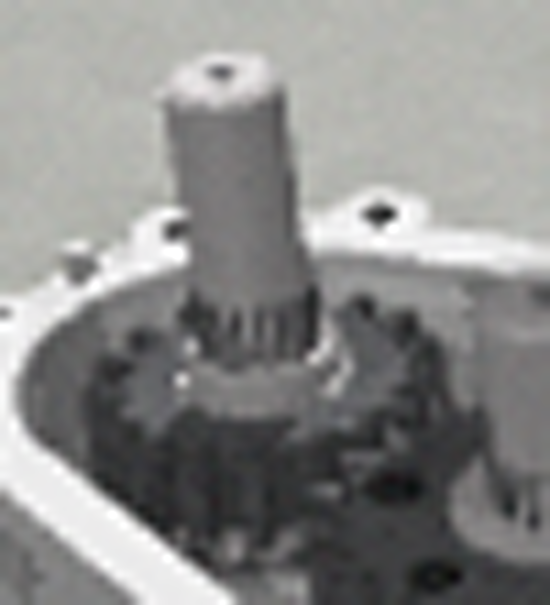

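View pics/wz.png

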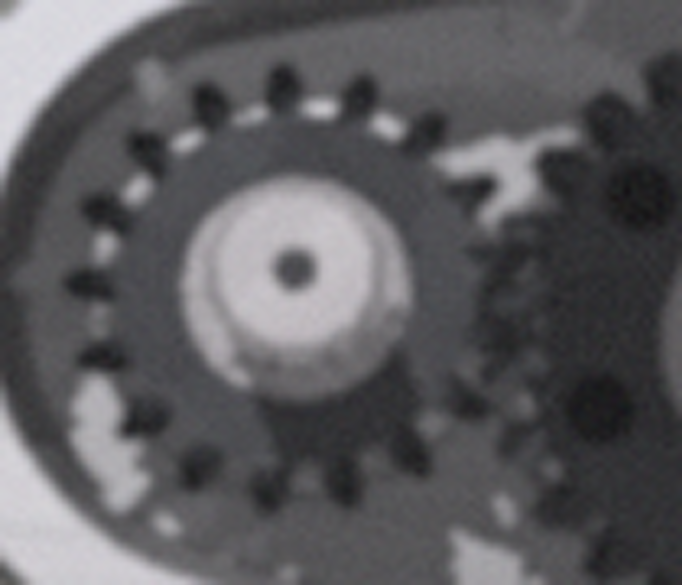

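```bash
python3 -c "
from bench import order,sensors
print(sensors.read_state()['time_s']);print(order.finish_job())"
```

```text
26.5833
the job is handed in; nothing more can be done
None
```

The pinion shaft is standing by itself in the gearbox cup, in mesh with the wheel, and I handed the job in at 26.6 s. The hand-in gives no verdict, so the result below rests on my own readings.

**How it went:**
- **Mesh:** I set the gear's angle from the tooth positions in the wrist camera view. It slid into mesh with no measurable contact, so no searching was needed.
- **Seating:** The down load in the cup was about 15–16 N, estimated from the wrist force plus the shaft's weight (about 0.88 kg), so under your 25 N limit. The tool height stopped at 94.7 mm, against 94.8 mm expected for fully home, and did not change when I commanded it 0.1 mm lower.
- **Rocking:** I turned the shaft about 40.7 degrees one way and back under that load. The sideways force stayed at about 2 N or less, and the shaft did not slip in the fingers. The bearing joint's own angle cannot be read, so I judged the turn by the tool's rotation.
- **Release:** I eased the load off before opening the fingers. The shaft turned about a degree as they opened.

**Last checks:**
- **Upright and height:** In the scene camera the stem leans less than about 0.01 rad, and its height agrees with home to within about 1 mm. The wrist view also shows it upright.
- **Camera disagreement:** The three cameras differed by up to about 5 mm in absolute position. The top camera's last reading also put the shaft's spacing from the wheel about 3 mm too large, but I read it off a coarse crop. The scene camera's last reading (84.4 mm) and the wrist view while I was lowering the shaft (83.9 mm) agree with the specified 84 mm.
- **Other items:** By eye, the idler, tray, oil can and mallet look unmoved; I did not measure them. The arm is clear of everything.

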